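Sift the cast balls out of the trough and close them up

ROBOT

A 6-joint arm with a two-finger parallel gripper is mounted at the origin on a cart in front of the work surface, level with it; the furniture and walls round the work are solid. World frame = base frame: x ahead of the robot, y to its left, z up, the work surface at z = 0. Lengths are in mm, angles in rad, forces in N, time in s.
With the tool pointing down it reaches from about 225 to 875 mm from the base axis. Payload 3.4 kg.
Tool frame: the origin (TCP) lies on the centre line of the jaws, within the pads' length; the fingertips stand 11 mm ahead of it and the grasp point (between the pads) lies 8 mm behind it; x points along the fingers, z is the direction in which the jaws open and shut, and the axes are right-handed (so a half turn about x gives the same grasp; the last joint's range is limited). The gripper opens to 85 mm and grips with 20 to 120 N. Pads are 22 mm wide; open, the fingers measure 114 mm over their backs; the gripper's body (76 mm by 85 mm) begins 54 mm behind the grasp point. The pads swing forward as they close: fully open they stand 13 mm farther back than shut.
Start: joints at [-1.304, 0.276, 1.505, -0, 1.361, -0.121], TCP at [217.439, -532.336, 242.328] pointing down, gripper open.
Joint ranges: [-2.89, 2.89], [-0.75, 2.08], [0.22, 2.7], [-1.18, 4.32], [0.11, 2.71], [-2.7, 2.7]. Speed limits (rad/s): [2.57, 2.57, 3.14, 3.14, 3.14, 3.14].

INTERFACE

Orientations are given as a unit quaternion [x, y, z, w].
In Python, from workcell import arm gives the robot as it stands. The module is installed in compiled form; this text tells all that it offers.
- The arm moves only by the shell command python3 -m creep 'ROWS' [OPENING]. ROWS is JSON, a list of rows, each a list of 6 numbers: the shift along the tool's x, y, z in mm, then the turn, a rotation vector about the tool's x, y, z in degrees. In form: [[x, y, z, wx, wy, wz], ...]. A call has 1 to 12 rows; each row is the pose to reach, as a shift and turn from the pose measured when the call began, along the tool's axes at that moment; what a row does not reach only later rows make up. A row lasts 1/8 s, in which the tool goes at most 62.5 mm and 10.7 degrees, less where a joint would pass 70% of its speed; a pose out of reach is approached as far as the arm can. A call with a gripper value outside its range is refused whole. OPENING is the opening, from 0 (shut) to 1 (fully open), set as the call begins (- or left out, the last holds). The fingers move at their own pace and stop on an object; the grip force is fixed at half the most. Time passes only in rows, so rows that repeat a pose let the fingers close. It gives the time, the measured TCP pose, the force and the opening at its end, in the units of the state.
- arm.get_state(): the state, without advancing time (a new reading comes with each control period).
- arm.grab_frame(name): name is "scene" or "top" or "wrist"; returns the picture (480x640x3 uint8, red, green, blue); there is no depth.
- arm.camera_params(name): a dict with "mtx" (3x3 intrinsics, pixels), "pose" (4x4, takes a point from camera to world coordinates); the wrist camera has in their place "T_tool_cam" (4x4, takes a point from camera to tool coordinates, whose origin is the TCP and whose axes are the tool frame's). Camera axes: x right, y up, looking along -z (the intrinsics and any distortion apply to the point x, -y, -z); pixel columns grow to the right and rows downward; lengths in mm; the calibration is good to about 2 mm. A picture is of the moment at which its call begins: read the wrist's pose just before it. camera_params takes no time and is no camera call.
- arm.close_job(): hands the job in, once; it reports no verdict.
The state is a dict: "time": time; "qpos": joint angles; "qvel": joint speeds; "joint_torque": joint torques, N m; "eef_pos": TCP position; "tcp_rot": TCP orientation; "contact_force": force on the tool from outside, world axes, zero at the start; "moment": the same for the moment, N m; "width": finger opening in mm.
Only numpy, scipy, OpenCV 4.12 (cv2) and the standard library are available. Lean on these libraries where they do the work, as an engineer would, in place of code of your own. Each camera call takes 0.05 s, during which the arm holds its last target.

TASK

Take the lid off the round metal tub and lay it on the cork mat, then scoop all the cast balls out of the steel trough with the slotted scoop and tip them into the tub, letting the small sprue nibs drop back so that every nib stays in the trough; never touch the balls with the gripper itself. Then stand the scoop back upright on the middle of its plywood board, and close the tub with its lid again, fully seated. Leave the mixing cup and the marker alone.

Things in the scene. Friction and masses are not known exactly. Their poses are not given: they have to be found in the camera images.
- trough: Fixed dark steel trough, outside 240 x 100 mm, wall tops 62 mm above the table, side walls 4 mm thick, inside width 92 mm. Origin: on the table, on the centre line between the side walls. Own x runs along the trough, away from the robot (turned at most 0.2 rad). Level rubber-lined floor 10 mm above the table, from x = -85 to +115 mm; the wall at +115 mm is upright.
- trough_low (a point): Point on the trough's floor, centre line, where the floor meets the sloping end at x = -85 mm: a smooth plane that rises at 55 degrees to the rim at x = -121 mm, so that things pushed against it ride up. Axes as the trough's. Balls and nibs lie in the half by this end and stay until pushed.
- scoop_grip (a point): Loose slotted scoop of polished steel wire, 0.16 kg, standing upright on its board: centre of its upright wooden grip, 26 mm (own x) x 16 mm (own y) x 42 mm high, pinched across the 16 mm. Own z up; the open mouth points to -x. The underside lies 93 mm below this point. The upright slotted back, 36 mm high, ends 40 mm behind it (+x). Wire struts lead from the grip down to the back.
- scoop_lip (a point): Same scoop: foot of the middle of its front lip, a 3 mm high cross wire at the mouth, 43.5 mm ahead (-x) of the grip and 93 mm below it. Axes as the grip's. The bottom is five 4 mm bars along x with 15 mm slots between them, 80 mm wide over all; one side rail at 18 mm height on each side. Balls stay on the bars, nibs fall through the slots.
- board_top (a point): Fixed plywood board 120 x 110 mm, 10 mm thick, on which the scoop stands: centre of its upper face.
- tub: Fixed round aluminium tub, outer diameter 116 mm, inner diameter 108 mm, 75 mm high, open at the top under its lid. Origin: centre of its underside.
- mat_top (a point): Fixed round cork mat, 132 mm across, 3 mm thick, flat on the table: centre of its upper face. The lid is laid here while the tub is open.
- tub_rim (a point): Centre of the tub's mouth, 75 mm above the table.
- tub_floor (a point): Centre of the tub's inner floor, 5 mm above the table.
- lid_knob (a point): Loose lid, 0.15 kg, closing the tub at the start: centre of its round black knob, 26 mm across; the knob's top is 12 mm above this point. Disc 122 mm across, 6 mm thick, with a tapered round plug below (98 mm across, 8 mm deep) that enters the tub. This point, on the lid's axis (own z), lies 30 mm above the plug's foot, and 22 mm above the tub's rim when seated.
- mixing_cup: Bystander: grey-white mixing cup, 79 mm across, 88 mm high, at the right. Leave it alone. Origin: centre of its underside.
- marker: Bystander: black marker pen, 130 mm long, lying at the back, left of the trough. Leave it alone. Origin: under its centre.
- ball0_center (a point): Centre of a cast plaster ball, 26 mm in diameter, 20 g, in the trough; it rolls only when pushed. May be absent.
- ball1_center (a point): Centre of a cast plaster ball, 26 mm in diameter, 20 g, in the trough; it rolls only when pushed. As ball0. May be absent.
- ball2_center (a point): Centre of a cast plaster ball, 26 mm in diameter, 20 g, in the trough; it rolls only when pushed. As ball0. May be absent.
- ball3_center (a point): Centre of a cast plaster ball, 26 mm in diameter, 20 g, in the trough; it rolls only when pushed. As ball0. May be absent.
- ball4_center (a point): Centre of a cast plaster ball, 26 mm in diameter, 20 g, in the trough; it rolls only when pushed. As ball0. May be absent.
- ball5_center (a point): Centre of a cast plaster ball, 26 mm in diameter, 20 g, in the trough; it rolls only when pushed. As ball0. May be absent.
- nib0_center (a point): Centre of a sprue nib: a stub of the same plaster, 9 mm thick and 13 mm long overall with round ends, in the trough among the balls.
- nib1_center (a point): Centre of a sprue nib: a stub of the same plaster, 9 mm thick and 13 mm long overall with round ends, in the trough among the balls.
- nib2_center (a point): Centre of a sprue nib: a stub of the same plaster, 9 mm thick and 13 mm long overall with round ends, in the trough among the balls.
- nib3_center (a point): Centre of a sprue nib: a stub of the same plaster, 9 mm thick and 13 mm long overall with round ends, in the trough among the balls.

How it is judged (in metres and radians):
On the way, in this order (a step that is already met when the one before it is completed fails the run):
1. the lid lies on the cork mat (horizontal distance between lid_knob and mat_top below 0.035 m and z of lid_knob in the frame of mat_top below 0.034 m and angle between lid_knob's own z axis and vertical below 0.06 rad), for 0.2 s.
2. all the balls are in the tub and all the nibs in the trough (horizontal distance between each of ball0_center, ball1_center, ball2_center, ball3_center, ball4_center, ball5_center and tub_floor below 0.05 m and z of ball0_center in the frame of tub_floor between 0 and 0.066 m and z of ball1_center in the frame of tub_floor between 0 and 0.066 m and z of ball2_center in the frame of tub_floor between 0 and 0.066 m and z of ball3_center in the frame of tub_floor between 0 and 0.066 m and z of ball4_center in the frame of tub_floor between 0 and 0.066 m and z of ball5_center in the frame of tub_floor between 0 and 0.066 m and x of nib0_center in the frame of trough between -0.125 and 0.12 m and y of nib0_center in the frame of trough between -0.05 and 0.05 m and z of nib0_center in the frame of trough between 0 and 0.062 m and x of nib1_center in the frame of trough between -0.125 and 0.12 m and y of nib1_center in the frame of trough between -0.05 and 0.05 m and z of nib1_center in the frame of trough between 0 and 0.062 m and x of nib2_center in the frame of trough between -0.125 and 0.12 m and y of nib2_center in the frame of trough between -0.05 and 0.05 m and z of nib2_center in the frame of trough between 0 and 0.062 m and x of nib3_center in the frame of trough between -0.125 and 0.12 m and y of nib3_center in the frame of trough between -0.05 and 0.05 m and z of nib3_center in the frame of trough between 0 and 0.062 m), for 0.3 s.
3. the lid is seated on the tub (horizontal distance between lid_knob and tub_rim below 0.008 m and z of lid_knob in the frame of tub_rim between 0.018 and 0.026 m and angle between lid_knob's own z axis and vertical below 0.06 rad), for 0.3 s.
At the end, for the whole second after the job is handed in: Every ball in the tub, every nib in the trough; lid seated level (within 8 mm of the tub's axis, 4 mm in height, tilt under 0.06 rad); scoop upright on its board (grip within 45 mm of the board's centre, tilt under 0.1 rad); lid and scoop at rest (all of step 2 and all of step 3 and horizontal distance between scoop_grip and board_top below 0.045 m and angle between scoop_grip's own z axis and vertical below 0.1 rad and z of scoop_grip in the frame of board_top between 0.088 and 0.098 m and linear speed of each of scoop, lid below 0.03 m/s); the robot touches nothing.
It fails at once if the fingers touch a ball (contact force between the fingers and ball0 above 0.3 N or contact force between the fingers and ball1 above 0.3 N or contact force between the fingers and ball2 above 0.3 N or contact force between the fingers and ball3 above 0.3 N or contact force between the fingers and ball4 above 0.3 N or contact force between the fingers and ball5 above 0.3 N).
It fails at once if the mixing cup or the marker is moved more than 3 cm (distance of any of mixing_cup, marker from where it was at the start of the episode above 0.03 m).
Of ball0, ball1, ball2, ball3, ball4, ball5 only 4 to 6 are there at a start; the rules pass over those that are not, and their reading is None.
At some moment in a run one of lid may be knocked a few centimetres aside while the robot is not near it.
It also fails if it takes over 208 s, if anything falls off the work surface, if the arm or the gripper's body presses on something with over 40 N, if the wrist force passes 120 N, or if a joint passes its speed limit or range.

## Working session

There is one attempt and no reset: what is moved stays moved. The work goes in short steps, Python scripts to look and compute and a shell command to move; the robot and the scene stay as the last step left them, time stands still between calls to the robot, and variables do not carry over. Pictures are saved under pics/ and viewed, and the job is handed in when it is done.

```bash
mkdir -p pics
cat > h.py <<'E'
import numpy as np,cv2,json
from workcell import arm
from scipy.spatial.transform import Rotation as R
def snap(n,f):
    im=arm.grab_frame(n); cv2.imwrite('pics/'+f,cv2.cvtColor(im,cv2.COLOR_RGB2BGR)); return im
E
python3 - <<'E'
from h import *
s=arm.get_state(); print(s)
for n in ("scene","top","wrist"):
    print(n,arm.camera_params(n)); snap(n,n+'0.png')
E
```

```text
{'time': 0.0, 'qpos': array([-1.30397173e+00,  2.76594641e-01,  1.50612506e+00,  1.14235617e-05,
        1.36067339e+00, -1.21024784e-01]), 'qvel': array([-2.57844120e-03,  8.52733590e-05,  4.30528176e-04,  7.10959556e-04,
        6.97856571e-04,  3.51715930e-04]), 'joint_torque': array([ 4.97236815e-04, -4.16769934e+01, -2.45805269e+01,  8.09177732e-05,
        1.12680299e-02,  7.82846257e-06]), 'eef_pos': array([ 217.3181413 , -531.81666104,  241.4430938 ]), 'tcp_rot': array([ 0.39469165,  0.58746189, -0.39385341,  0.58650365]), 'contact_force': array([ 0.00149509, -0.19363768,  0.5933221 ]), 'moment': array([-0.02739767, -0.00737525,  0.03523496]), 'width': 85.62658729580055}
scene {'mtx': array([[510.59702511,   0.        , 312.91829055],
       [  0.        , 510.59702511, 239.06595761],
       [  0.        ,   0.        ,   1.        ]]), 'pose': array([[-6.02491705e-01,  3.92395597e-01, -6.95003195e-01,
        -3.82971236e+02],
       [-7.98011019e-01, -2.81445192e-01,  5.32885558e-01,
         7.34951887e+02],
       [ 1.34966385e-02,  8.75679336e-01,  4.82704404e-01,
      
[... 448 characters left out ...]
1],
       [-2.30435518e-02,  6.60764477e-02,  9.97548444e-01,
         1.16150484e+03],
       [ 0.00000000e+00,  0.00000000e+00,  0.00000000e+00,
         1.00000000e+00]])}
wrist {'mtx': array([[386.86295585,   0.        , 319.66530719],
       [  0.        , 386.86295585, 236.52755877],
       [  0.        ,   0.        ,   1.        ]]), 'T_tool_cam': array([[ 1.65281440e-05,  2.72036142e-01, -9.62287035e-01,
        -1.31363223e+02],
       [-1.60533871e-04,  9.62287023e-01,  2.72036136e-01,
         6.90860941e+01],
       [ 9.99999987e-01,  1.49983410e-04,  5.95758334e-05,
         9.61860478e-01],
       [ 0.00000000e+00,  0.00000000e+00,  0.00000000e+00,
         1.00000000e+00]])}
```

View pics/top0.png

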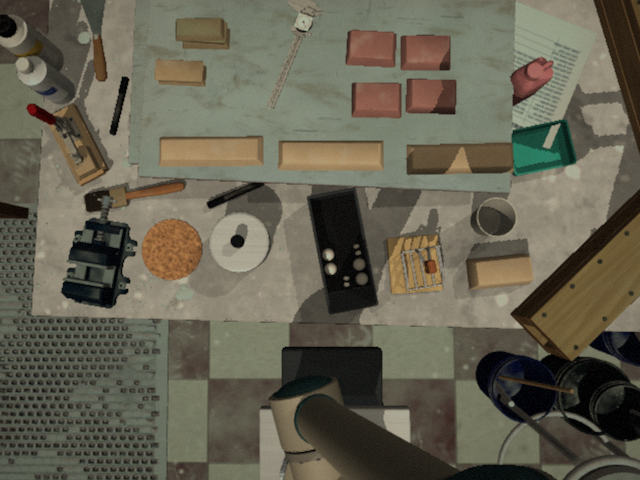

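View pics/scene0.png

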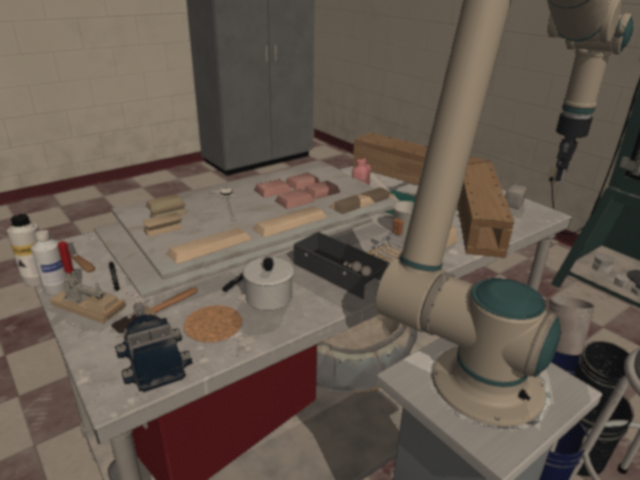

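View pics/wrist0.png

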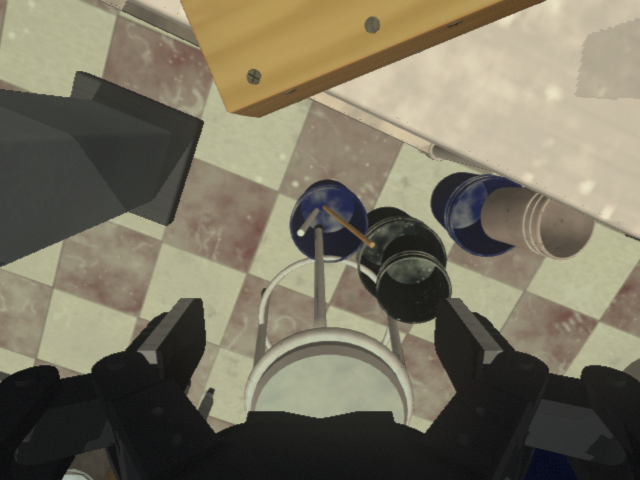

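The top view shows the tub's lid at about (240,242) with its knob at (237,241). The mat is at (172,249), the trough spans roughly (308,195) to (377,305), the board is at (415,263), the grip at (431,267), the cup at (495,217) and the marker at (235,194). I'll zoom in on the trough and the scoop.

```bash
cat >> h.py <<'E'
import warnings
def ray(cam,uv,z=None):
    c=arm.camera_params(cam); K=c['mtx']
    if cam=='wrist':
        s=arm.get_state(); T=np.eye(4); T[:3,:3]=R.from_quat(s['tcp_rot']).as_matrix(); T[:3,3]=s['eef_pos']; P=T@c['T_tool_cam']
    else: P=c['pose']
    d=np.linalg.inv(K)@[uv[0],uv[1],1]; d=P[:3,:3]@[d[0],-d[1],-d[2]]; o=P[:3,3]
    if z is None: return o,d
    return o+d*(z-o[2])/d[2]
def proj(cam,p):
    c=arm.camera_params(cam); K=c['mtx']
    if cam=='wrist':
        s=arm.get_state(); T=np.eye(4); T[:3,:3]=R.from_quat(s['tcp_rot']).as_matrix(); T[:3,3]=s['eef_pos']; P=T@c['T_tool_cam']
    else: P=c['pose']
    q=P[:3,:3].T@(np.array(p,float)-P[:3,3]); q=K@[q[0],-q[1],-q[2]]; return q[:2]/q[2]
def crop(src,dst,x0,y0,w,h,k):
    im=cv2.imread('pics/'+src)[y0:y0+h,x0:x0+w]; cv2.imwrite('pics/'+dst,cv2.resize(im,None,fx=k,fy=k,interpolation=cv2.INTER_CUBIC))
E
python3 - <<'E'
from h import *
crop('top0.png','c1.png',300,180,160,140,5)
crop('top0.png','c2.png',130,180,160,120,5)
b=cv2.imread('pics/top0.png'); hsv=cv2.cvtColor(b,cv2.COLOR_BGR2HSV)
# mat
m=cv2.inRange(hsv,(5,90,60),(20,255,255)); m[:, :130]=0; m[:,215:]=0; m[:205]=0; m[300:]=0
c=max(cv2.findContours(m,0,2)[0],key=cv2.contourArea); e=cv2.minEnclosingCircle(c); print('mat',e,ray('top',e[0],3), 'px/mm')
# lid
g=cv2.inRange(hsv,(0,0,120),(180,60,255)); g2=np.zeros_like(g); g2[205:280,205:275]=g[205:280,205:275]
cs=sorted(cv2.findContours(g2,0,2)[0],key=cv2.contourArea)[-2:]
for c in cs: print('lid',cv2.contourArea(c),cv2.minEnclosingCircle(c),ray('top',cv2.minEnclosingCircle(c)[0],81))
k=cv2.inRange(hsv,(0,0,0),(180,255,60))[228:254,225:252]; ys,xs=np.nonzero(k); u=(xs.mean()+225,ys.mean()+228); print('knob',u,len(xs),ray('top',u,105))
E
```

```text
mat ((171.52197265625, 249.39772033691406), 30.62975311279297) [488.77532434 349.76734562   3.        ] px/mm
lid 4221.5 ((239.5, 242.0), 50.58913040161133) [499.30799526 189.60181438  81.        ]
knob (np.float64(237.13432835820896), np.float64(240.82089552238807)) 134 [500.17803786 190.36371619 105.        ]
```

View pics/c1.png

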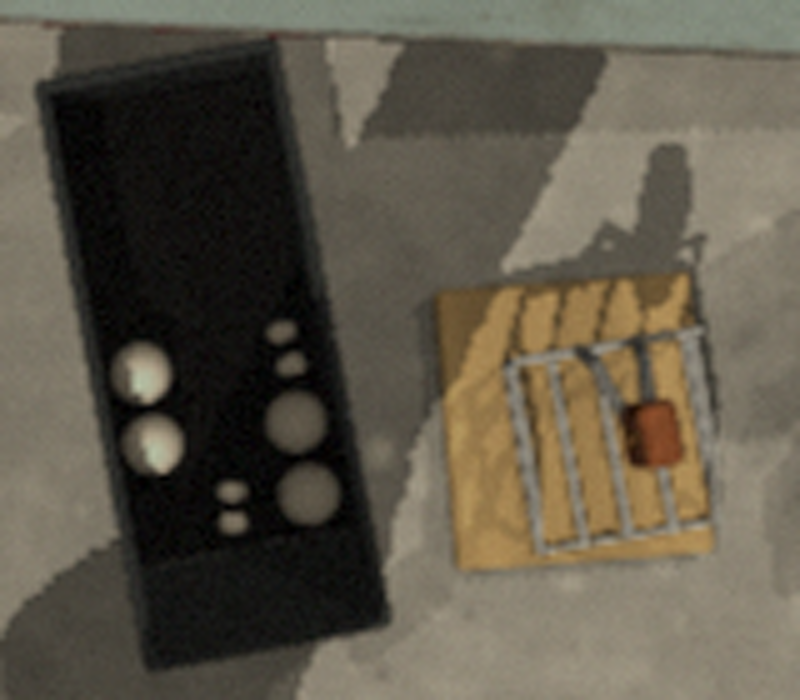

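View pics/c2.png

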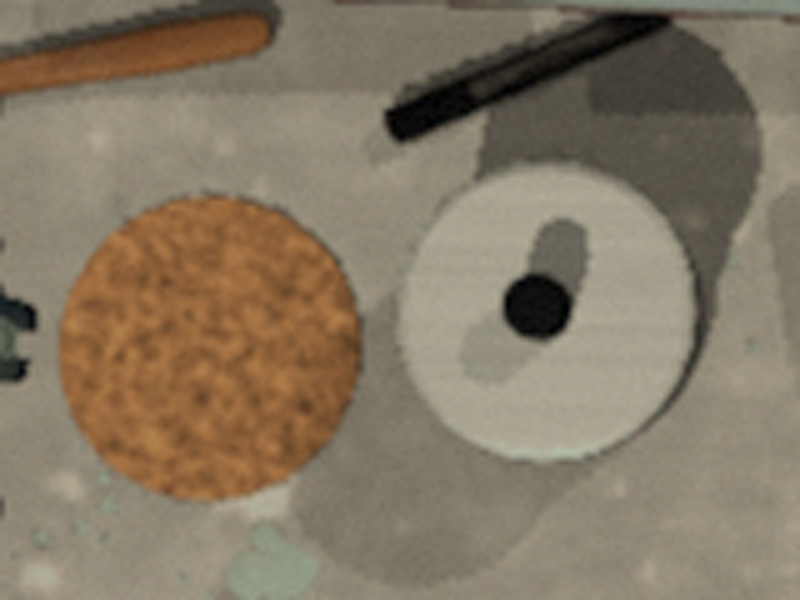

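I see 4 balls and 4 nibs in the trough. The bars of the scoop run along world x with the mouth toward the robot. In crop c1 the trough's rim corners are at (40,88), (272,42), (385,620) and (150,668). Next I'll localise the trough, board and scoop.

```bash
cat >> h.py <<'E'
def q_down(yaw,pitch=0):
    """tool x down, tool z along scoop y axis; yaw of object's x axis; pitch about the object's y"""
    # object frame: x_o fwd, y_o left, z up ; tool x=-z_o, tool z=y_o, tool y = z x x = y_o x -z_o = -x_o
    B=np.array([[0,-1,0],[0,0,1],[-1,0,0]],float)
    return R.from_euler('z',yaw)*R.from_euler('y',pitch)*R.from_matrix(B)
def goto(p,rot):
    s=arm.get_state(); r0=R.from_quat(s['tcp_rot']); d=r0.inv().apply(np.array(p)-s['eef_pos']); w=(r0.inv()*rot).as_rotvec(degrees=True)
    print('t',round(s['time'],2),'row',np.round(d,1),np.round(w,1),'norm',np.linalg.norm(d).round(),np.linalg.norm(w).round(1))
E
python3 - <<'E'
from h import *
o=np.array([300,180])
print('trough')
C=[ray('top',np.array(p)/5+o,62) for p in [(40,88),(272,42),(385,620),(150,668)]]
for c in C: print(c.round(1))
far=(C[0]+C[1])/2; near=(C[2]+C[3])/2; d=far-near; L=np.linalg.norm(d); print('len',L,'w',np.linalg.norm(C[0]-C[1]),np.linalg.norm(C[2]-C[3]),'yaw',np.arctan2(d[1],d[0]),'origin',near+d/L*121)
yaw=np.arctan2(d[1],d[0]); org=near+d/L*121
for n,z,ps in [('ball',23,[(142,373),(153,445),(296,421),(309,493)]),('nib',14.5,[(282,332),(291,365),(232,491),(233,522)])]:
    for p in ps:
        w=ray('top',np.array(p)/5+o,z)-org; c,s=np.cos(yaw),np.sin(yaw); print(n,(c*w[0]+s*w[1]).round(1),(-s*w[0]+c*w[1]).round(1))
print('board')
C=[ray('top',np.array(p)/5+o,10) for p in [(437,292),(690,275),(713,552),(460,570)]]
for c in C: print(c.round(1))
print('centre',np.mean(C,0),'edges',[np.linalg.norm(C[i]-C[i-1]).round(1) for i in range(4)])
e=(C[1]-C[2]+C[0]-C[3]);print('yaw',np.arctan2(e[1],e[0]))
print('scoop grip top',ray('top',np.array((655,435))/5+o,124),ray('top',np.array((655,435))/5+o,113))
A=[ray('top',np.array(p)/5+o,12) for p in [(540,550),(710,525),(515,360),(700,330)]]; print(np.round(A,1))
s=arm.get_state(); print(R.from_quat(s['tcp_rot']).as_matrix().round(3))
print('knob scene px',proj('scene',[500,190,97]))
crop('scene0.png','c3.png',180,220,250,120,3)
E
```

```text
trough
[591.2  52.1  62. ]
[609.5 -43.2  62. ]
[373.6 -86.9  62. ]
[354.5   8.2  62. ]
len 240.2767942887174 w 97.04544439881901 96.94036147094675 yaw 0.18338797026106496 origin [483.06530992 -17.28082631  62.        ]
ball -2.5 29.0
ball -33.1 30.1
ball -34.4 -30.9
ball -65.1 -30.5
nib 3.9 -32.8
nib -10.6 -33.9
nib -58.4 0.8
nib -71.3 2.9
board
[ 509.9 -115.2   10. ]
[ 516.6 -222.7   10. ]
[ 399.2 -230.2   10. ]
[ 391.8 -123.5   10. ]
centre [ 454.3723649  -172.91786053   10.        ] edges [np.float64(118.3), np.float64(107.7), np.float64(117.7), np.float64(107.0)]
yaw 0.0670323689498683
scoop grip top [ 447.07276688 -184.95530397  124.        ] [ 447.22409525 -187.0529419   113.        ]
[[ 400.2 -157.1   12. ]
 [ 410.6 -228.8   12. ]
 [ 480.6 -147.7   12. ]
 [ 493.  -226.1   12. ]]
[[-0.     0.926  0.378]
 [ 0.001  0.378 -0.926]
 [-1.     0.    -0.001]]
knob scene px [268.37143391 263.51214571]
```

View pics/c3.png

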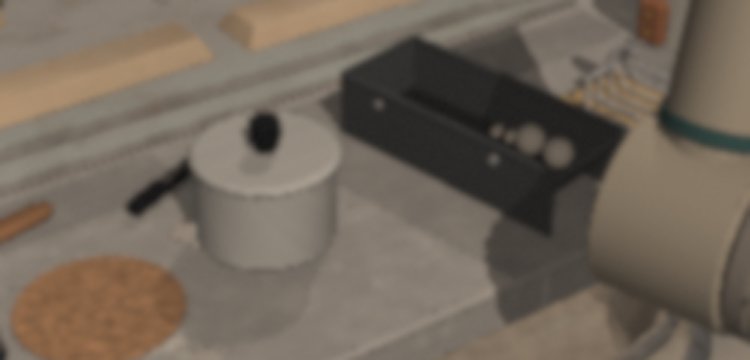

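```bash
cat >> h.py <<'E'
def q_down(yaw,pitch=0):
    # tool x=-z_o, tool y=+x_o, tool z=-y_o
    B=np.array([[0,1,0],[0,0,-1],[-1,0,0]],float)
    return R.from_euler('z',yaw)*R.from_euler('y',pitch)*R.from_matrix(B)
E
python3 - <<'E'
from h import *
goto([500,190,200],q_down(0.3))
E
```

```text
t 0.15 row [  42.5  534.7 -561.4] [ 5.  -0.1 -0. ] norm 776.0 5.0
```

```bash
python3 -m creep '[[0,130,-130,0,0,0],[0,270,-280,3,0,0],[0,400,-420,5,0,0],[0,500,-520,5,0,0],[20,535,-561,5,0,0],[42,535,-561,5,0,0],[42,535,-561,5,0,0],[42,535,-561,5,0,0],[42,535,-561,5,0,0],[42,535,-561,5,0,0],[42,535,-561,5,0,0],[42,535,-561,5,0,0]]' 1
```

```text
time: 1.65
eef_pos: [490.9, 166.5, 202.6]
tcp_rot: [0.42, 0.57, -0.419, 0.569]
contact_force: [-0.2, -0.2, 0.4]
width: 85.6
```

Run:
```python
from h import *
goto([500,190,200],q_down(0.3))
print(proj('wrist',[500,190,97]),proj('wrist',[500,190,109]))
im=snap('wrist','w1.png')
```

```text
t 1.65 row [  2.6  15.6 -19.8] [ 0.1 -0.1 -0. ] norm 25.0 0.1
[286.77454594 215.9353697 ] [285.1141645  220.36920088]
```

View pics/w1.png

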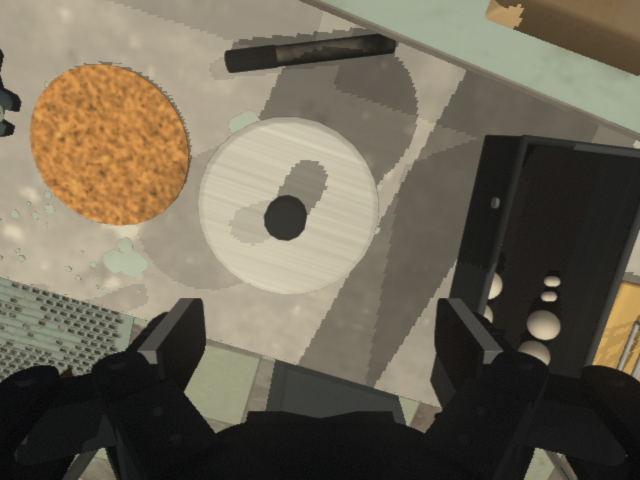

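The wrist view shows the knob at (285,218), against a predicted (286,218), so the position is confirmed. I'm descending to grip it.

```bash
python3 -m creep '[[20,15.6,-19.8,0,0,0],[60,15.6,-19.8,0,0,0],[95,15.6,-19.8,0,0,0],[104,15.6,-19.8,0,0,0],[104,15.6,-19.8,0,0,0],[104,15.6,-19.8,0,0,0],[104,15.6,-19.8,0,0,0],[104,15.6,-19.8,0,0,0]]'
python3 - <<'E'
from h import *
goto([500,190,96],q_down(0.3)); snap('wrist','w2.png')
E
```

```text
time: 2.7
eef_pos: [503.4, 198.5, 98.9]
tcp_rot: [0.422, 0.571, -0.415, 0.569]
contact_force: [0.1, 0.4, -0.1]
width: 85.2
t 2.7 row [ 2.8 -5.8  7.1] [ 0.2 -0.5 -0.4] norm 10.0 0.6
```

View pics/w2.png

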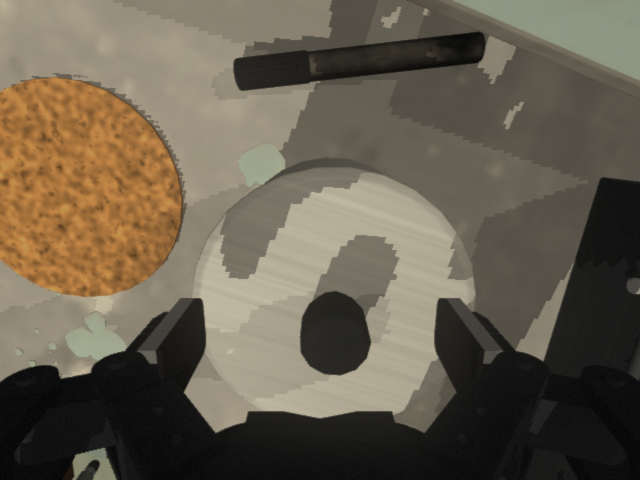

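The knob sits slightly right of centre between the pads, at about (335,333), because the tool overshot by about 9 mm. Correcting.

```bash
python3 -m creep '[[2.8,-5.8,7.1,0,0,0],[2.8,-5.8,7.1,0,0,0],[2.8,-5.8,7.1,0,0,0]]'
python3 - <<'E'
from h import *
goto([500,190,96],q_down(0.3))
E
```

```text
time: 3.12
eef_pos: [499.9, 189.8, 95.8]
tcp_rot: [0.422, 0.571, -0.415, 0.569]
contact_force: [-0.5, 0.1, 0.3]
width: 85.6
t 3.12 row [-0.2  0.2 -0.1] [ 0.2 -0.5 -0.4] norm 0.0 0.6
```

```bash
python3 -m creep '[[0,0,0,0,0,0],[0,0,0,0,0,0],[0,0,0,0,0,0],[0,0,0,0,0,0],[0,0,0,0,0,0],[0,0,0,0,0,0],[0,0,0,0,0,0],[0,0,0,0,0,0]]' 0
python3 - <<'E'
from h import *
goto([500,190,96],q_down(0.3))
E
```

```text
time: 4.12
eef_pos: [500.0, 190.1, 96.1]
tcp_rot: [0.423, 0.571, -0.415, 0.569]
contact_force: [-0.9, 1.7, 5.8]
width: 23.8
t 4.12 row [ 0.1 -0.   0. ] [ 0.2 -0.5 -0.4] norm 0.0 0.7
```

```bash
python3 -m creep '[[-15,0,0,0,0,0],[-30,0,0,0,0,0],[-40,0,0,0,0,0],[-40,0,0,0,0,0],[-40,0,0,0,0,0]]'
python3 - <<'E'
from h import *
goto([489,350,136],q_down(0.3))
snap('wrist','w3.png')
E
```

```text
time: 4.75
eef_pos: [499.5, 189.5, 135.9]
tcp_rot: [0.422, 0.571, -0.415, 0.569]
contact_force: [-0.8, 0.6, -1.3]
width: 23.7
t 4.75 row [   1.5   37.9 -156.3] [ 0.2 -0.5 -0.4] norm 161.0 0.6
```

View pics/w3.png

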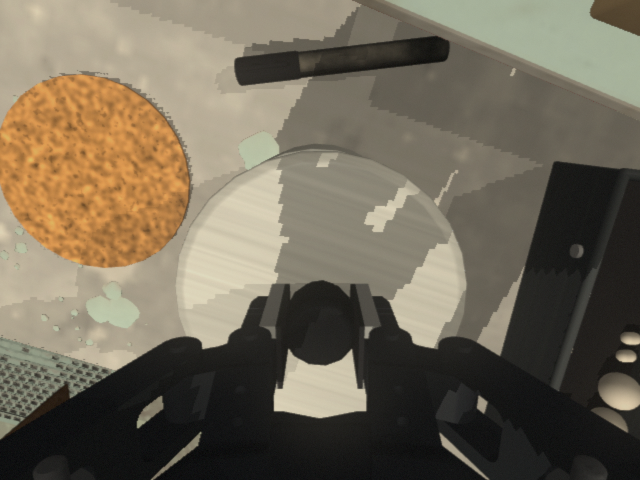

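The lid is lifted, with the knob between the pads at (320,322) and the mat at (95,170). Moving it over the mat.

```bash
python3 -m creep '[[1,10,-40,0,0,0],[1,20,-80,0,0,0],[1,30,-120,0,0,0],[1,38,-156,0,0,0],[1,38,-156,0,0,0],[1,38,-156,0,0,0],[1,38,-156,0,0,0],[1,38,-156,0,0,0],[1,38,-156,0,0,0]]'
python3 - <<'E'
from h import *
goto([489,350,33],q_down(0.3))
E
```

```text
time: 5.92
eef_pos: [489.3, 349.1, 136.4]
tcp_rot: [0.423, 0.571, -0.415, 0.568]
contact_force: [-0.1, 0.0, -0.3]
width: 23.8
t 5.92 row [103.4  -0.7  -0. ] [ 0.1 -0.5 -0.4] norm 103.0 0.6
```

```bash
python3 -m creep '[[30,0,0,0,0,0],[60,0,0,0,0,0],[85,0,0,0,0,0],[95,0,0,0,0,0],[99,0,0,0,0,0],[101,0,0,0,0,0],[103,0,0,0,0,0],[104,0,0,0,0,0],[104,0,0,0,0,0]]'
```

```text
time: 7.05
eef_pos: [489.7, 350.3, 32.6]
tcp_rot: [0.423, 0.571, -0.415, 0.569]
contact_force: [-0.0, 0.1, -1.7]
width: 23.5
```

```bash
python3 -m creep '[[0,0,0,0,0,0],[0,0,0,0,0,0],[0,0,0,0,0,0],[0,0,0,0,0,0]]' 1;python3 -m creep '[[0,0,0,0,0,0],[-30,0,0,0,0,0],[-80,0,0,0,0,0],[-130,0,0,0,0,0],[-150,0,0,0,0,0],[-150,0,0,0,0,0],[-150,0,0,0,0,0]]' 1
python3 - <<'E'
from h import *
goto([450,-187,230],q_down(0.12)); snap('top','top1.png'); snap('wrist','w4.png')
crop('top1.png','c4.png',130,180,320,140,2)
E
```

```text
time: 7.55
eef_pos: [489.8, 350.3, 32.7]
tcp_rot: [0.423, 0.571, -0.415, 0.569]
contact_force: [-0.7, -0.5, 0.5]
width: 85.5
time: 8.43
eef_pos: [488.4, 348.3, 181.4]
tcp_rot: [0.422, 0.571, -0.416, 0.568]
contact_force: [-0.5, -0.2, 0.4]
width: 85.5
t 8.43 row [ -53.6 -195.8  499.2] [10.4 -0.5 -0.2] norm 539.0 10.5
```

View pics/w4.png

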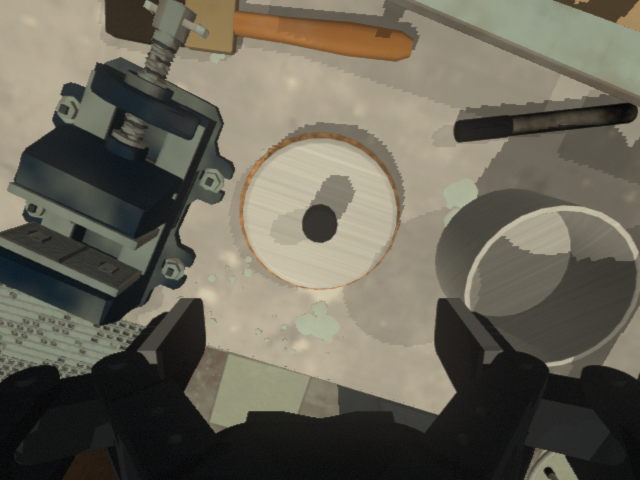

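View pics/c4.png

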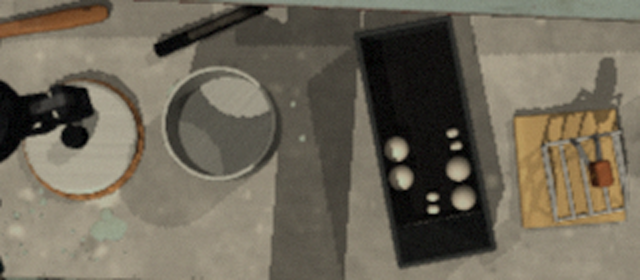

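The lid lies centred on the mat and the tub is open and empty. Moving to hover over the scoop.

```bash
python3 -m creep '[[-40,-40,90,5,0,0],[-54,-80,200,10,0,0],[-54,-120,310,10,0,0],[-54,-160,420,10,0,0],[-54,-196,499,10,0,0],[-54,-196,499,10,0,0],[-54,-196,499,10,0,0],[-54,-196,499,10,0,0],[-54,-196,499,10,0,0],[-54,-196,499,10,0,0],[-54,-196,499,10,0,0],[-54,-196,499,10,0,0]]' 1
python3 - <<'E'
from h import *
goto([450,-187,230],q_down(0.12)); snap('wrist','w5.png')
for p in [[447,-187,124],[447,-187,103]]: print(proj('wrist',p))
E
```

```text
time: 10.02
eef_pos: [449.5, -185.6, 229.8]
tcp_rot: [0.469, 0.534, -0.464, 0.529]
contact_force: [-0.8, 0.2, 0.6]
width: 85.2
t 10.03 row [-0.3  0.3  1.5] [ 0.5 -0.6 -0.1] norm 2.0 0.8
[321.48577938 244.28147974]
[321.6209065 235.5015078]
```

View pics/w5.png

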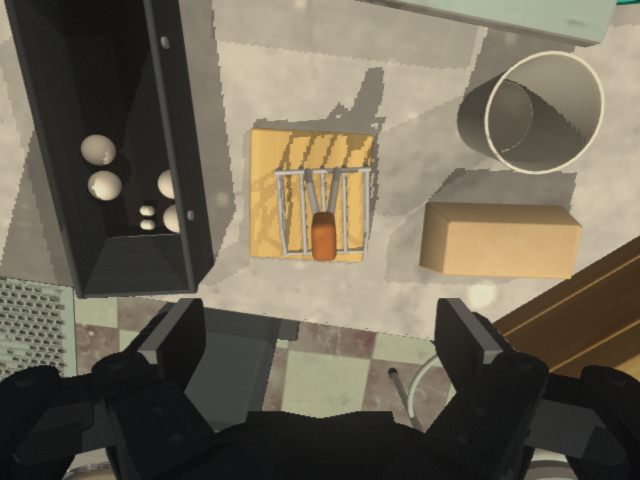

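Run:
```python
from h import *
crop('w5.png','c5.png',240,120,150,160,5)
b=cv2.imread('pics/w5.png'); hsv=cv2.cvtColor(b,cv2.COLOR_BGR2HSV)[200:275,295:350]
m=cv2.inRange(hsv,(0,150,40),(12,255,255)); c=max(cv2.findContours(m,0,2)[0],key=cv2.contourArea); print(cv2.boundingRect(c),cv2.minAreaRect(c))
print(arm.get_state()['qpos'].round(2))
```

```text
(23, 47, 5, 10) ((25.241378784179688, 51.396549224853516), (2.971125364303589, 8.727680206298828), 21.801406860351562)
[-0.54  0.15  1.7   0.01  1.29  0.9 ]
```

View pics/c5.png

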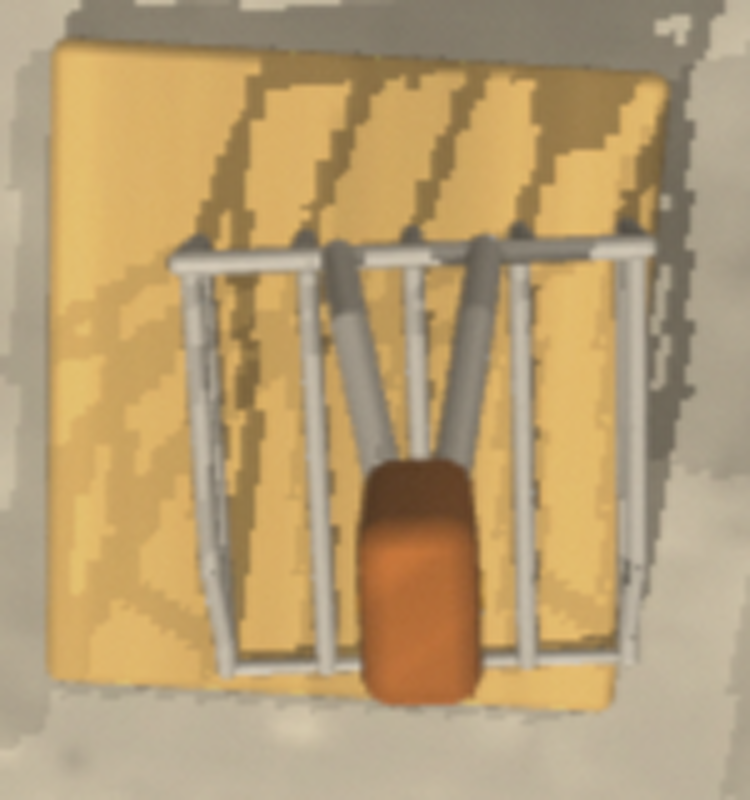

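Run:
```python
from h import *
f=lambda p,z: ray('wrist',(240+p[0]/5,120+p[1]/5),z)
l=f((228,668),13);r=f((632,656),13); print('lip',l,r,np.linalg.norm(l-r),'yaw',np.arctan2(-(l-r)[0],(l-r)[1]),'mid',(l+r)/2)
l2=f((172,262),46);r2=f((655,245),46); print('backtop',l2,r2,np.linalg.norm(l2-r2),'yaw',np.arctan2(-(l2-r2)[0],(l2-r2)[1]),(l2+r2)/2)
print('grip',f((420,612),124))
for p in [(360,600),(480,600),(420,520),(420,705)]: print(f(p,124).round(1))
B=[f(p,10) for p in [(55,45),(668,75),(612,712),(48,680)]]; print('board',np.round(B,1),np.mean(B,0))
```

```text
lip [ 399.97924597 -158.36229959   13.        ] [ 412.42673132 -233.8291415    13.        ] 76.48649632240486 yaw 0.16346800776867357 mid [ 406.20298864 -196.09572055   13.        ]
backtop [ 478.82348632 -143.99893225   46.        ] [ 491.66654666 -221.05124169   46.        ] 78.11531597236394 yaw 0.16516141552241442 [ 485.24501649 -182.52508697   46.        ]
grip [ 448.45936992 -188.43159115  124.        ]
[ 449.  -180.6  124. ]
[ 451.1 -195.8  124. ]
[ 460.5 -186.8  124. ]
[ 436.  -190.1  124. ]
board [[ 509.2 -116.    10. ]
 [ 518.1 -223.3   10. ]
 [ 399.9 -232.3   10. ]
 [ 392.  -124.2   10. ]] [ 454.7891895 -173.9503805   10.       ]
```

I read the scoop grip at about (448.3, -188.6) with yaw 0.165. The lip, back and grip readings agree within 2 mm. Next I'll centre over it, descend and grip.

Run:
```python
from h import *
goto([448.3,-188.6,101],q_down(0.165))
```

```text
t 10.07 row [128.9  -1.9   4. ] [-2.  -0.5 -0.1] norm 129.0 2.1
```

```bash
python3 -m creep '[[0,-1.9,3.5,-2,-0.5,0],[40,-1.9,3.5,-2,-0.5,0],[80,-1.9,3.5,-2,-0.5,0],[80,-1.9,3.5,-2,-0.5,0],[80,-1.9,3.5,-2,-0.5,0],[80,-1.9,3.5,-2,-0.5,0]]' 1
python3 - <<'E'
from h import *
goto([448.3,-188.6,101],q_down(0.165));snap('wrist','w6.png')
print(proj('wrist',[448.3,-188.6,124]))
E
```

```text
time: 10.82
eef_pos: [449.5, -189.2, 151.7]
tcp_rot: [0.458, 0.538, -0.456, 0.541]
contact_force: [0.3, 0.2, -0.3]
width: 85.5
t 10.82 row [50.7 -1.3 -0.9] [-0.   0.1 -0.3] norm 51.0 0.3
[316.16665274 291.43488202]
```

View pics/w6.png

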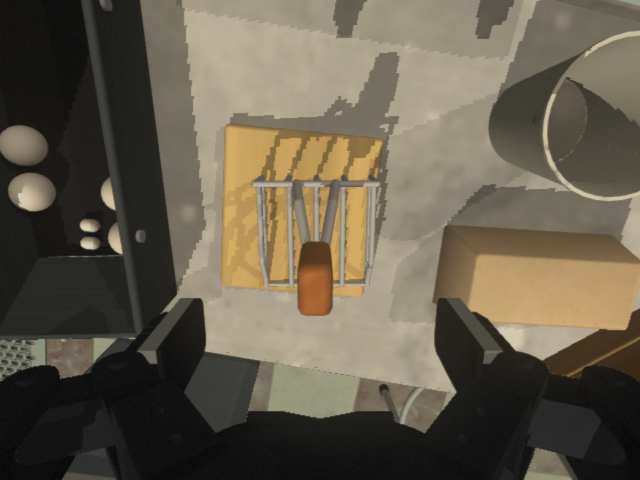

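The grip top is at (315,294), against a predicted (316,291), and it is aligned. Descending and gripping.

```bash
python3 -m creep '[[25,-1.3,-0.9,0,0,0],[45,-1.3,-0.9,0,0,0],[50,-1.3,-0.9,0,0,0],[50,-1.3,-0.9,0,0,0],[50,-1.3,-0.9,0,0,0],[50,-1.3,-0.9,0,0,0]]' 1;  python3 -m creep '[[0,0,0,0,0,0],[0,0,0,0,0,0],[0,0,0,0,0,0],[0,0,0,0,0,0],[0,0,0,0,0,0],[0,0,0,0,0,0],[0,0,0,0,0,0],[0,0,0,0,0,0]]' 0
python3 - <<'E'
from h import *
s=arm.get_state(); print(s['eef_pos'],R.from_quat(s['tcp_rot']).as_matrix().round(3), s['qpos'].round(2));snap('wrist','w7.png')
E
```

```text
time: 11.62
eef_pos: [448.5, -188.8, 102.3]
tcp_rot: [0.458, 0.537, -0.456, 0.541]
contact_force: [0.2, 0.2, 0.1]
width: 85.2
time: 12.62
eef_pos: [448.5, -188.8, 102.2]
tcp_rot: [0.458, 0.537, -0.456, 0.541]
contact_force: [-1.4, 0.5, -0.0]
width: 15.2
[ 448.5150626  -188.80172898  102.21890365] [[ 0.006  0.986  0.164]
 [-0.002  0.164 -0.986]
 [-1.     0.005  0.003]] [-0.54  0.27  1.91  0.    0.96  0.86]
```

View pics/w7.png

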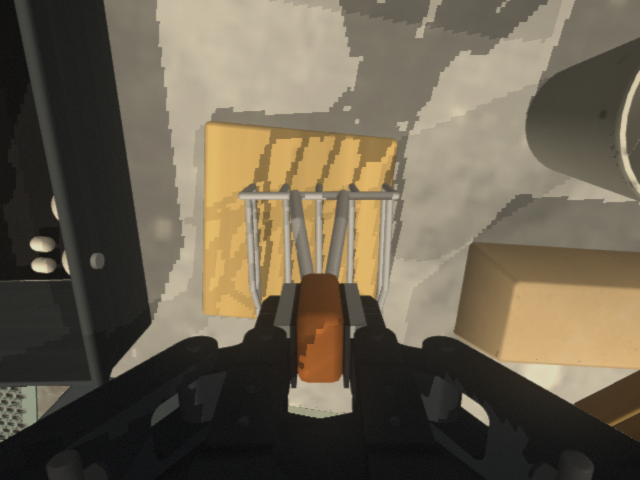

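```bash
python3 -m creep '[[-20,0,0,0,0,0],[-60,0,0,0,0,0],[-100,0,0,0,0,0],[-100,0,0,0,0,0],[-100,0,0,0,0,0]]'
python3 - <<'E'
from h import *
goto([546.5,-5.6,202],q_down(0.183))
E
```

```text
time: 13.3
eef_pos: [447.3, -188.2, 201.5]
tcp_rot: [0.458, 0.538, -0.456, 0.541]
contact_force: [-0.1, 0.4, -1.4]
width: 14.7
t 13.3 row [  -0.2  127.8 -163.8] [-1.   0.1 -0.2] norm 208.0 1.1
```

```bash
python3 -m creep '[[0,26,-33,0,0,0],[0,52,-66,-1,0,0],[0,78,-100,-1,0,0],[0,104,-132,-1,0,0],[0,128,-164,-1,0,0],[0,128,-164,-1,0,0],[0,128,-164,-1,0,0],[0,128,-164,-1,0,0]]'
python3 - <<'E'
from h import *
goto([546.5,-5.6,150],q_down(0.183));snap('wrist','w8.png')
im=snap('top','top2.png'); crop('top2.png','c8.png',290,170,120,150,5)
yaw=.183
T=lambda p: np.array([483.1,-17.3,0])+R.from_euler('z',yaw).apply(p)
for p in [(-121,-50,62),(-121,50,62),(119,50,62),(119,-50,62),(-85,0,10)]: print(p,proj('wrist',T(p)),proj('top',T(p)))
E
```

```text
time: 14.3
eef_pos: [545.8, -6.3, 201.0]
tcp_rot: [0.453, 0.542, -0.452, 0.544]
contact_force: [1.0, 0.7, -1.1]
width: 15.3
t 14.3 row [51.   0.7 -0.6] [-0.1  0.1 -0.1] norm 51.0 0.2
(-121, -50, 62) [376.68364629 437.94891691] [377.80538353 304.21188647]
(-121, 50, 62) [259.21877634 438.37200574] [329.17136346 313.36175871]
(119, 50, 62) [243.69368525 149.76980462] [307.31589073 197.67059444]
(119, -50, 62) [389.74036237 149.40631466] [355.19984527 188.54980498]
(-85, 0, 10) [317.94361504 365.22745199] [349.07491399 290.47138953]
```

View pics/w8.png

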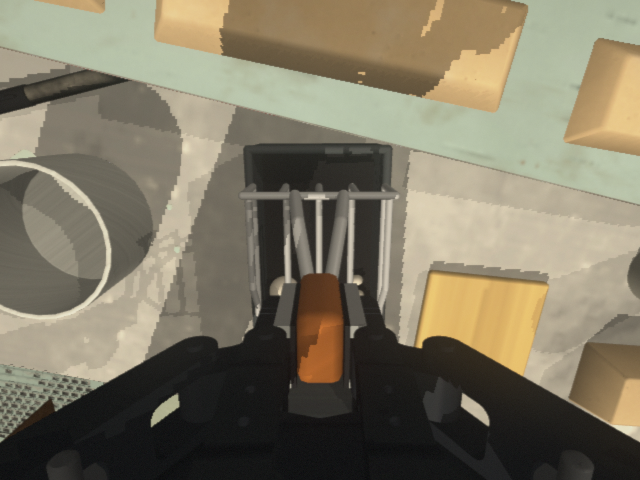

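View pics/c8.png

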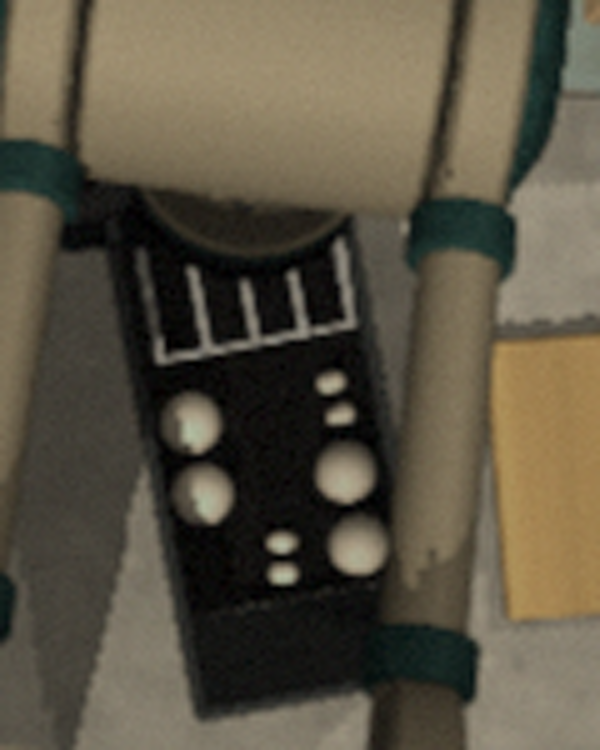

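The scoop's back wire is centred on the trough (318.5 against 317.5 px) and square to it. The lip lies behind every ball and nib. Lowering.

```bash
python3 -m creep '[[20,0.7,-0.6,0,0,0],[50,0.7,-0.6,0,0,0],[75,0.7,-0.6,0,0,0],[85,0.7,-0.6,0,0,0],[85,0.7,-0.6,0,0,0],[85,0.7,-0.6,0,0,0]]'
python3 - <<'E'
from h import *
goto([546.5,-5.6,103],q_down(0.183));snap('wrist','w9.png')
snap('top','top3.png'); crop('top3.png','c9.png',290,170,120,150,5)
E
```

```text
time: 15.15
eef_pos: [548.0, -6.0, 117.6]
tcp_rot: [0.454, 0.541, -0.452, 0.545]
contact_force: [0.4, 0.3, -1.0]
width: 15.0
t 15.15 row [14.6 -1.5 -0.7] [-0.1  0.2 -0.3] norm 15.0 0.4
```

View pics/w9.png

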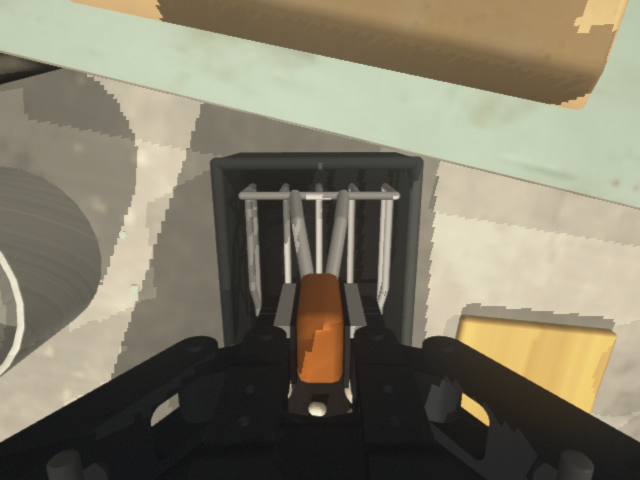

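View pics/c9.png

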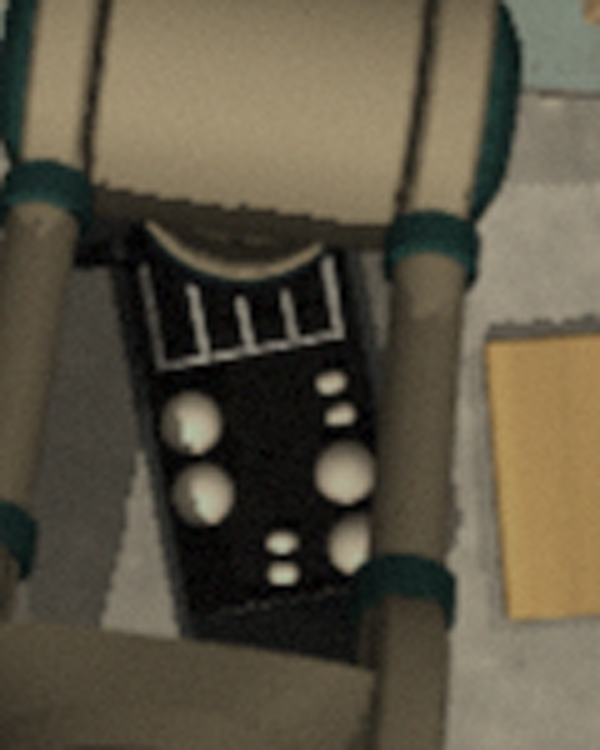

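```bash
python3 -m creep '[[8,0,-0.5,0,0,0],[13,0,-0.5,0,0,0],[15,0,-0.5,0,0,0],[15,0,-0.5,0,0,0],[15,0,-0.5,0,0,0]]'
python3 - <<'E'
from h import *
s=arm.get_state();print(s['eef_pos'],s['contact_force'])
goto([546.5,-5.6,102.5],q_down(0.183))
yaw=.183; u=np.array([np.cos(yaw),np.sin(yaw)]); w=s['eef_pos'][:2]-[483.1,-17.3]; print('trough x',w@u,'y',w@[-u[1],u[0]])
E
```

```text
time: 15.88
eef_pos: [547.9, -5.4, 102.6]
tcp_rot: [0.454, 0.541, -0.452, 0.545]
contact_force: [-0.8, -0.2, -1.8]
width: 15.3
[547.91874956  -5.41268417 102.63557285] [-0.80779423 -0.15540588 -1.82217076]
t 15.88 row [ 0.1 -1.4 -0.1] [-0.1  0.2 -0.3] norm 1.0 0.4
trough x 65.89967483039683 y -0.10691158628588937
```

```bash
python3 -m creep '[[0,-6,0,0,0,0],[0,-12,0,0,0,0],[0,-18,0,0,0,0],[0,-24,0,0,0,0],[0,-30,0,0,0,0],[0,-36,0,0,0,0],[0,-42,0,0,0,0],[0,-48,0,0,0,0],[0,-54,0,0,0,0],[0,-60,0,0,0,0],[0,-60,0,0,0,0]]'
python3 - <<'E'
from h import *
s=arm.get_state();print(s['eef_pos'],s['contact_force'])
yaw=.183; u=np.array([np.cos(yaw),np.sin(yaw)]); w=s['eef_pos'][:2]-[483.1,-17.3]; print('trough x',w@u,'y',w@[-u[1],u[0]])
snap('wrist','w10.png');snap('scene','s10.png');crop('s10.png','d10.png',270,220,180,120,4)
snap('top','top4.png'); crop('top4.png','c10.png',290,170,120,150,5)
E
```

```text
time: 17.25
eef_pos: [488.3, -16.3, 102.3]
tcp_rot: [0.454, 0.541, -0.452, 0.545]
contact_force: [-0.6, -0.4, -2.1]
width: 14.8
[488.25935943 -16.2837667  102.3068436 ] [-0.64496653 -0.43036842 -2.05572645]
trough x 5.258143792255555 y 0.060362666542169485
```

View pics/w10.png

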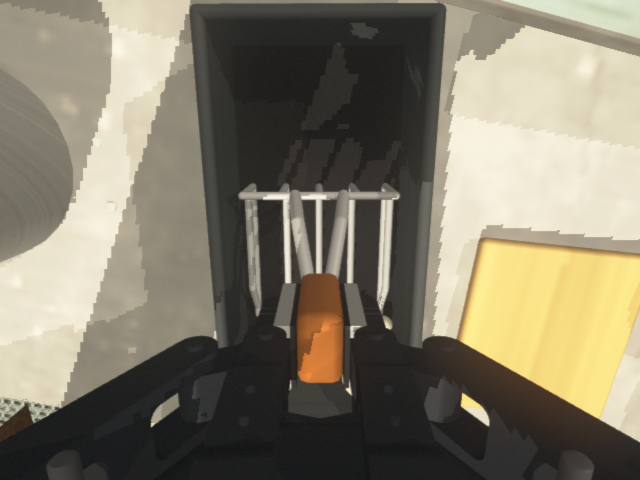

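View pics/c10.png

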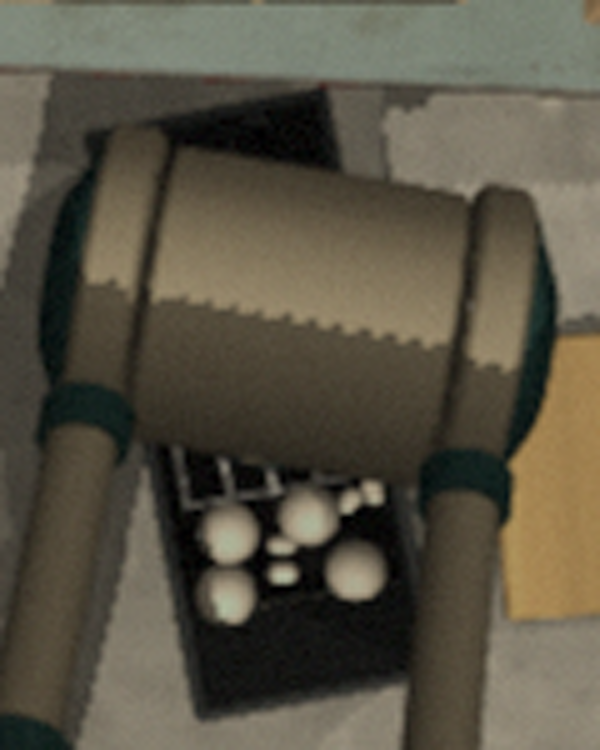

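View pics/d10.png

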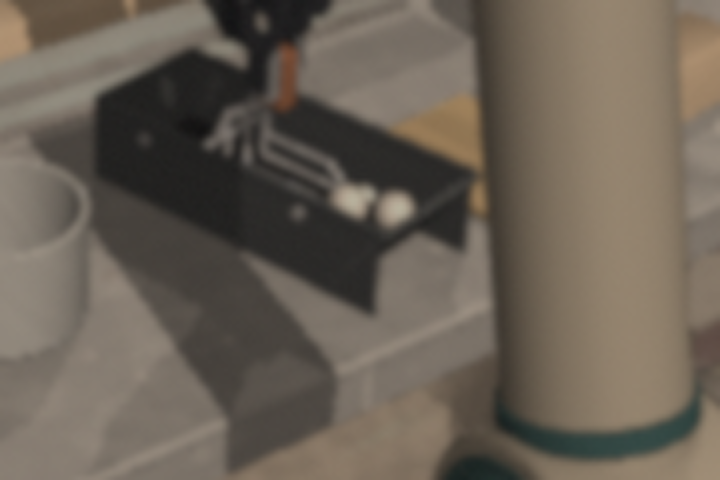

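```bash
python3 -m creep '[[0,-5,0,0,0,0],[0,-10,0,0,0,0],[0,-15,0,0,0,0],[0,-20,0,0,0,0],[0,-25,0,0,0,0],[0,-29,0,0,0,0],[0,-33,0,0,0,0],[0,-37,0,0,0,0],[0,-40,0,0,0,0],[0,-42,0,0,0,0],[0,-42,0,0,0,0]]'
python3 - <<'E'
from h import *
s=arm.get_state();print(s['eef_pos'],s['contact_force'])
yaw=.183; u=np.array([np.cos(yaw),np.sin(yaw)]); w=s['eef_pos'][:2]-[483.1,-17.3]; print('trough x',w@u,'y',w@[-u[1],u[0]])
snap('scene','s11.png');crop('s11.png','d11.png',270,220,180,120,4)
snap('top','top5.png'); crop('top5.png','c11.png',290,170,120,150,5)
E
```

```text
time: 18.77
eef_pos: [447.5, -24.1, 102.1]
tcp_rot: [0.454, 0.541, -0.452, 0.545]
contact_force: [0.1, 0.3, -2.1]
width: 15.3
[447.49960514 -24.12321769 102.08548509] [ 0.11479546  0.33252852 -2.06215048]
trough x -36.24763695357262 y -0.23071447754506647
```

View pics/c11.png

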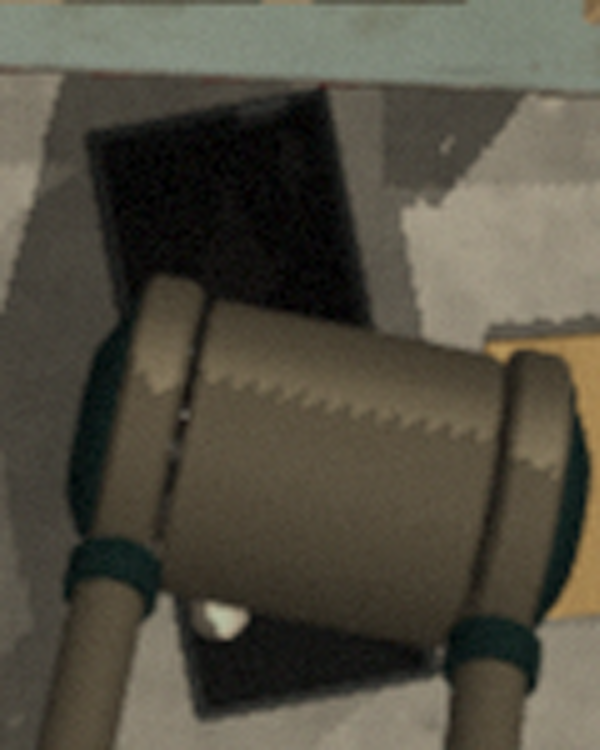

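View pics/d11.png

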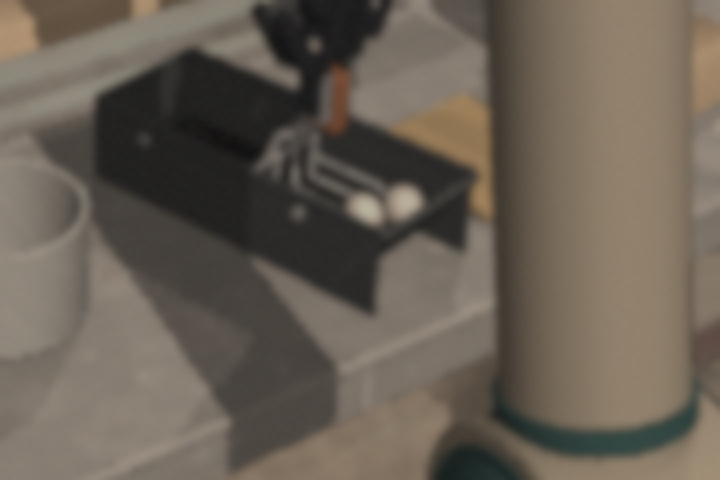

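Run:
```python
import numpy as np
x0=-79.8
f=lambda lx,h,t:(lx+43.5*np.cos(t)+92.2*np.sin(t), h-43.5*np.sin(t)+92.2*np.cos(t))
a=f(x0,0,0)
for th,h,lx in [(0,.5,-82.5),(0,.5,-84),(3,5,-87.5),(6,9.5,-90.6),(9,14,-93.8),(12,18.5,-97),(15,22.7,-100),(18,27,-103),(21,31,-105.7),(24,35.5,-108.8)]:
    b=f(lx,h,np.radians(th)); print(th,'tool x %.1f y %.1f wz %d'%(-(b[1]-a[1]),b[0]-a[0],-th))
```

```text
0 tool x -0.5 y -2.7 wz 0
0 tool x -0.5 y -4.2 wz 0
3 tool x -2.6 y -2.9 wz -3
6 tool x -4.4 y -1.4 wz -6
9 tool x -6.1 y -0.1 wz -9
12 tool x -7.4 y 1.0 wz -12
15 tool x -8.3 y 2.2 wz -15
18 tool x -9.0 y 3.2 wz -18
21 tool x -9.3 y 4.3 wz -21
24 tool x -9.8 y 4.7 wz -24
```

```bash
python3 -m creep '[[-0.5,-2.7,0,0,0,0],[-0.5,-4.2,0,0,0,0],[-2.6,-2.9,0,0,0,-3],[-4.4,-1.4,0,0,0,-6],[-6.1,-0.1,0,0,0,-9],[-7.4,1,0,0,0,-12],[-8.3,2.2,0,0,0,-15],[-9,3.2,0,0,0,-18],[-9.3,4.3,0,0,0,-21],[-9.8,4.7,0,0,0,-24],[-9.8,4.7,0,0,0,-24],[-9.8,4.7,0,0,0,-24]]'
python3 - <<'E'
from h import *
s=arm.get_state();print(s['eef_pos'],s['contact_force'])
snap('wrist','w12.png')
snap('scene','s12.png');crop('s12.png','d12.png',270,220,180,120,4)
snap('top','top6.png'); crop('top6.png','c12.png',290,170,120,150,5)
E
```

```text
time: 20.38
eef_pos: [452.9, -21.3, 111.6]
tcp_rot: [0.333, 0.624, -0.554, 0.439]
contact_force: [1.4, 6.1, -2.0]
width: 15.3
[452.88430359 -21.32252835 111.55317301] [ 1.35121829  6.13516046 -1.98627626]
```

View pics/c12.png

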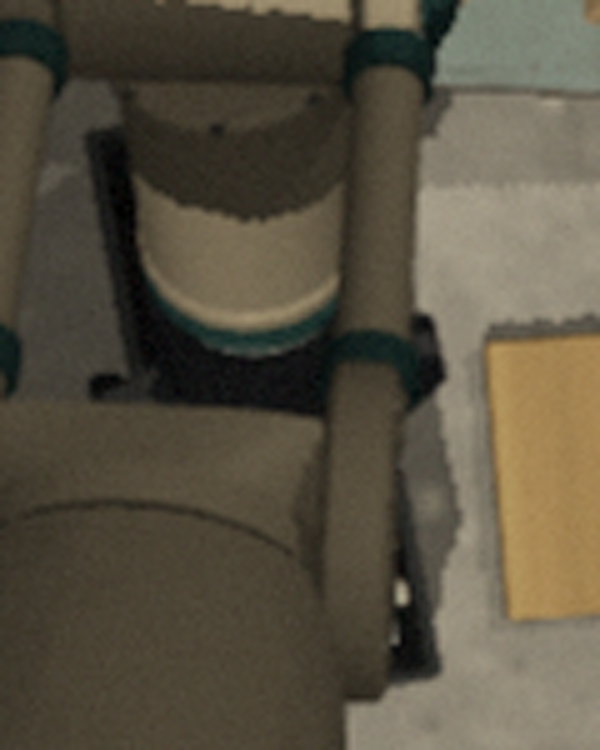

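View pics/d12.png

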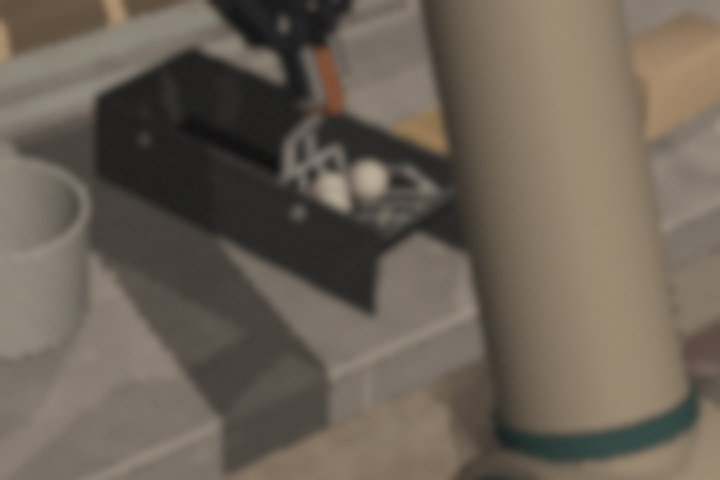

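View pics/w12.png

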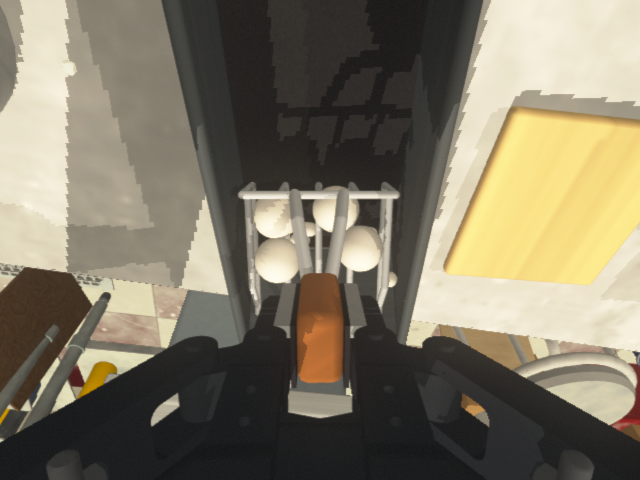

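All four balls lie at the back of the scoop, at (272,215), (335,210), (278,258) and (360,247). One nib shows between the balls at (310,228), and one is at the right by the wall at (392,279). I'll lift slightly and look again.

```bash
python3 -m creep '[[-5.5,-1,0,0,0,0],[-11,-2,0,0,0,0],[-17,-4,0,0,0,0],[-22,-6,0,0,0,0],[-22,-6,0,0,0,0],[-22,-6,0,0,0,0]]'
python3 - <<'E'
from h import *
s=arm.get_state();print(s['eef_pos'],s['contact_force'])
snap('wrist','w13.png'); crop('w13.png','c13.png',220,170,200,150,4)
E
```

```text
time: 21.28
eef_pos: [455.8, -20.8, 134.2]
tcp_rot: [0.333, 0.624, -0.554, 0.439]
contact_force: [0.1, -0.9, -1.6]
width: 15.0
[455.81840709 -20.819154   134.24572612] [ 0.12104997 -0.90847301 -1.58492303]
```

View pics/c13.png

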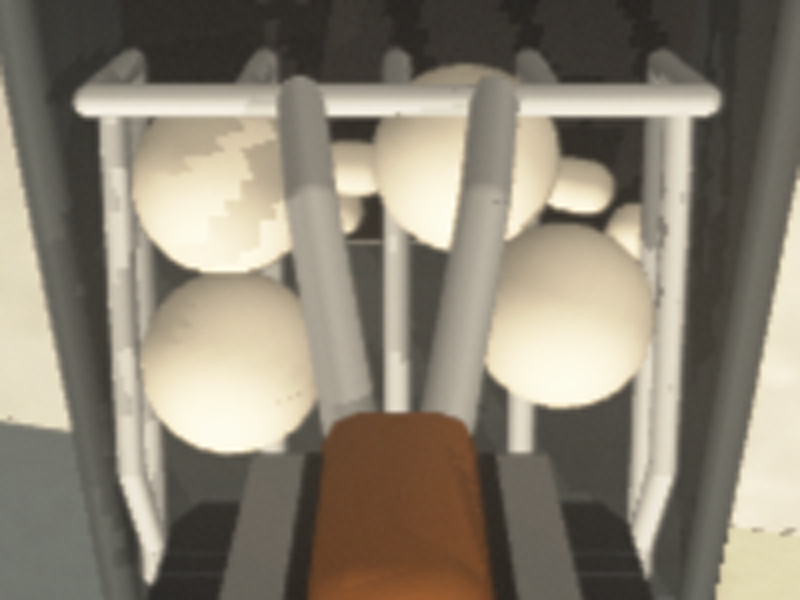

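```bash
python3 -m creep '[[-9,-5,0,0,0,0],[-18,-9,0,0,0,0],[-27,-13,0,0,0,0],[-27,-13,0,0,0,0],[-27,-13,0,0,0,0]]'
python3 - <<'E'
from h import *
s=arm.get_state();print(s['eef_pos'],s['contact_force'])
snap('wrist','w14.png'); crop('w14.png','c14.png',220,170,200,150,4)
E
```

```text
time: 21.95
eef_pos: [454.6, -21.0, 164.1]
tcp_rot: [0.333, 0.624, -0.554, 0.439]
contact_force: [-0.2, -0.0, -2.6]
width: 15.1
[454.61139254 -20.96752534 164.12612127] [-0.16876044 -0.02264803 -2.61269402]
```

View pics/c14.png

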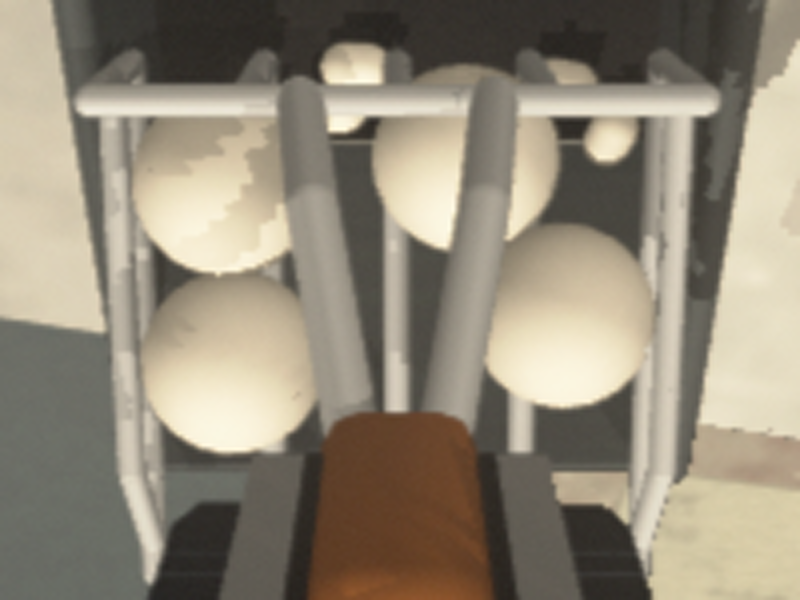

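The nibs shifted relative to the scoop, so all four are down on the trough floor, seen through the slots at crop (350,60), (350,120), (570,75) and (610,135). Four balls are aboard. Planning the carry and the tip-out.

```bash
cat >> h.py <<'E'
def tcp_for(lipw,yaw,pitch):
    return np.array(lipw)+(R.from_euler('z',yaw)*R.from_euler('y',pitch)).apply([43.5,0,92.2])
E
python3 - <<'E'
from h import *
print(arm.get_state()['qpos'].round(2))
snap('top','top7.png')
y=.36;u=np.array([np.cos(y),np.sin(y),0])
lip=np.array([500,190,0])+15*u
s=arm.get_state(); p=s['eef_pos'].copy(); p[2]+=60; r=R.from_quat(s['tcp_rot']); print(r.as_euler('ZYX',degrees=True))
goto(p,r)
print(lip,tcp_for(lip+[0,0,140],y,np.radians(15)));goto(tcp_for(lip+[0,0,140],y,np.radians(15)),q_down(y,np.radians(15)))
E
sed -n 1p /dev/null
```

```text
[-0.11  0.38  1.63 -0.11  1.53  1.31]
[-169.78155041   66.43496086  -90.05875673]
t 22.05 row [-55. -24.  -0.] [0. 0. 0.] norm 60.0 0.0
[514.03845236 195.2841135    0.        ] [575.69616749 218.4922533  217.79973272]
t 22.05 row [-114.1  127.  -214. ] [-9.8 -3.4  8.5] norm 274.0 13.4
```

View pics/top7.png

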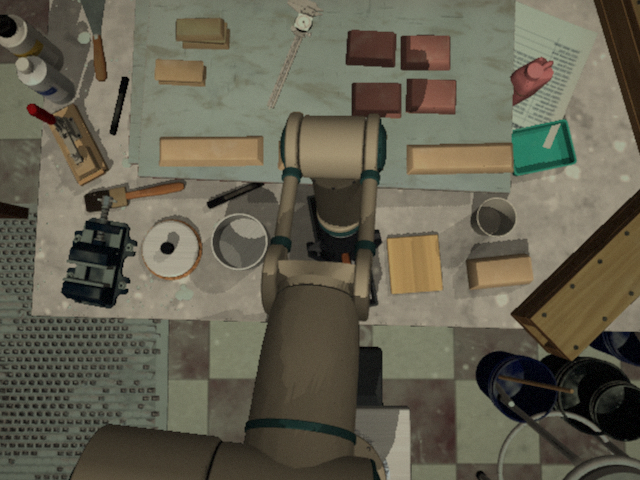

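```bash
python3 -m creep '[[-18,-8,0,0,0,0],[-36,-16,0,0,0,0],[-55,-24,0,0,0,0],[-68,10,-40,-2,-1,2],[-84,40,-85,-4,-2,4],[-97,75,-130,-6,-3,6],[-106,105,-175,-8,-3,7],[-114,127,-214,-9.8,-3.4,8.5],[-114,127,-214,-9.8,-3.4,8.5],[-114,127,-214,-9.8,-3.4,8.5],[-114,127,-214,-9.8,-3.4,8.5]]'
python3 - <<'E'
from h import *
snap('wrist','w15.png'); print(arm.get_state()['qpos'].round(2))
y=.36;u=np.array([np.cos(y),np.sin(y),0])
lip=np.array([500,190,0])+15*u
goto(tcp_for(lip+[0,0,140],y,np.radians(15)),q_down(y,np.radians(15)))
s=arm.get_state(); r0=R.from_quat(s['tcp_rot'])
print('proj tub',proj('wrist',[500,190,75]))
E
```

```text
time: 23.42
eef_pos: [575.3, 217.2, 217.6]
tcp_rot: [0.323, 0.629, -0.475, 0.523]
contact_force: [-0.4, 0.1, -1.8]
width: 15.0
[ 0.26  0.49  1.25 -0.02  1.66  1.48]
t 23.48 row [-0.3  0.7 -1.1] [-0.1 -0.1  0.1] norm 1.0 0.1
proj tub [317.41570683 269.54568595]
```

View pics/w15.png

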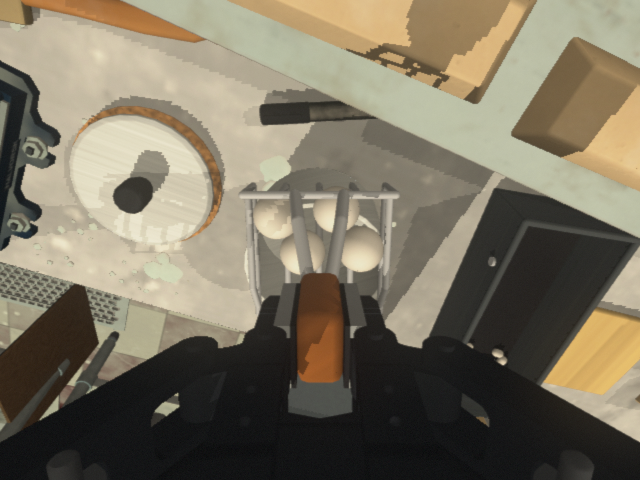

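Run:
```python
from h import *
y=.36;u=np.array([np.cos(y),np.sin(y),0])
lip=np.array([500,190,0])+15*u
for th,z in [(10,125),(5,112),(0,102),(-8,96),(-16,90),(-24,86),(-32,82),(-40,77),(-45,72),(-50,70)]:
    goto(tcp_for(lip+[0,0,z],y,np.radians(th)),q_down(y,np.radians(th)))
```

```text
t 23.48 row [10.8 -3.6 -1. ] [-0.1 -0.   5.1] norm 11.0 5.1
t 23.48 row [20.7 -8.7 -1. ] [-0.1 -0.  10.1] norm 22.0 10.1
t 23.48 row [ 28.4 -14.8  -1. ] [-0.1 -0.  15.1] norm 32.0 15.1
t 23.48 row [ 32.6 -27.4  -1. ] [-0.1 -0.  23.1] norm 43.0 23.1
t 23.48 row [ 38.9 -40.   -1. ] [-0.1 -0.  31.1] norm 56.0 31.1
t 23.48 row [ 45.2 -53.   -1. ] [-0.1 -0.  39.1] norm 70.0 39.1
t 23.48 row [ 53.4 -65.5  -0.9] [-0.1 -0.  47.1] norm 84.0 47.1
t 23.48 row [ 64.4 -77.   -0.9] [-0.1 -0.  55.1] norm 100.0 55.1
t 23.48 row [ 74.  -83.2  -0.9] [-0.1 -0.  60.1] norm 111.0 60.1
t 23.48 row [ 81.3 -89.8  -0.9] [-0.1 -0.  65.1] norm 121.0 65.1
```

```bash
python3 -m creep '[[10.8,-3.6,-1,0,0,5],[20.7,-8.7,-1,0,0,10],[28.4,-14.8,-1,0,0,15],[32.6,-27.4,-1,0,0,23],[38.9,-40,-1,0,0,31],[45.2,-53,-1,0,0,39],[53.4,-65.5,-1,0,0,47],[64.4,-77,-1,0,0,55],[74,-83.2,-1,0,0,60],[74,-83.2,-1,0,0,60],[74,-83.2,-1,0,0,60],[74,-83.2,-1,0,0,60]]'
python3 - <<'E'
from h import *
snap('wrist','w16.png'); print(arm.get_state()['qpos'].round(2),R.from_quat(arm.get_state()['tcp_rot']).as_matrix()[:,0])
snap('scene','s16.png');crop('s16.png','d16.png',180,200,160,130,4)
snap('top','t16.png')
E
```

```text
time: 24.98
eef_pos: [483.3, 186.9, 170.6]
tcp_rot: [0.595, 0.386, -0.147, 0.689]
contact_force: [0.5, 0.8, -0.3]
width: 15.3
[ 0.1   0.02  2.36  1.59  0.19 -0.2 ] [ 0.6567135   0.25420404 -0.71000542]
```

View pics/w16.png

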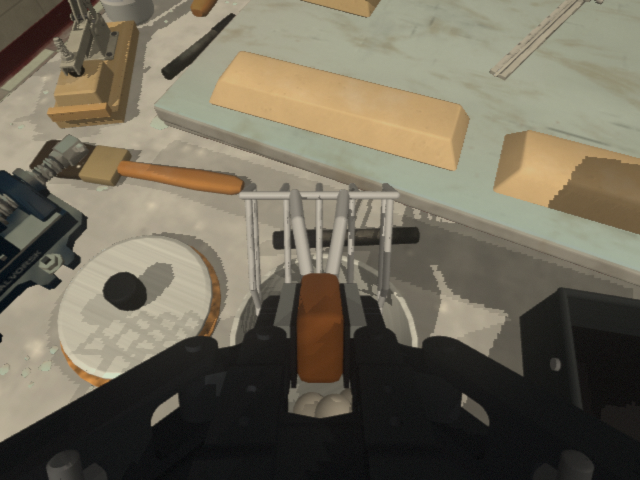

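View pics/d16.png

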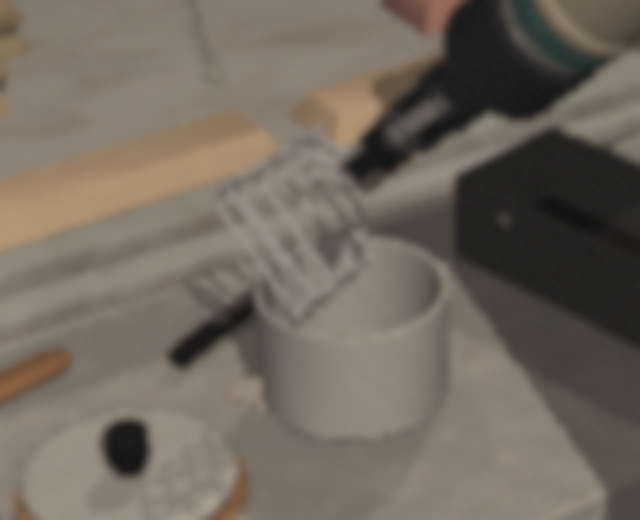

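The scoop is empty and white balls show inside the tub at (320,403). I'm lifting clear and levelling the scoop.

```bash
python3 -m creep '[[-14,14,0,0,0,0],[-28,28,0,0,0,0],[-42,42,0,0,0,0],[-48,50,0,0,0,-8],[-52,60,0,0,0,-16],[-55,70,0,0,0,-24],[-58,78,0,0,0,-32],[-60,85,0,0,0,-40],[-60,85,0,0,0,-45],[-60,85,0,0,0,-45],[-60,85,0,0,0,-45]]'
python3 - <<'E'
from h import *
print(arm.get_state()['qpos'].round(2),R.from_quat(arm.get_state()['tcp_rot']).as_matrix().round(3))
snap('wrist','w17.png');im=snap('top','t17.png')
crop('t17.png','c17.png',130,180,320,140,2)
E
```

```text
time: 26.5
eef_pos: [499.4, 192.0, 272.5]
tcp_rot: [0.402, 0.585, -0.401, 0.579]
contact_force: [-0.2, -0.7, -2.0]
width: 15.3
[0.23 0.2  1.53 0.01 1.41 1.44] [[-0.006  0.934  0.356]
 [ 0.006  0.356 -0.934]
 [-1.    -0.003 -0.008]]
```

View pics/w17.png

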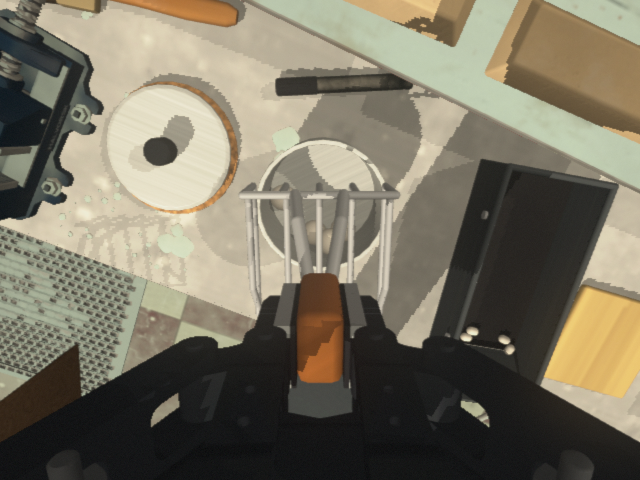

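View pics/c17.png

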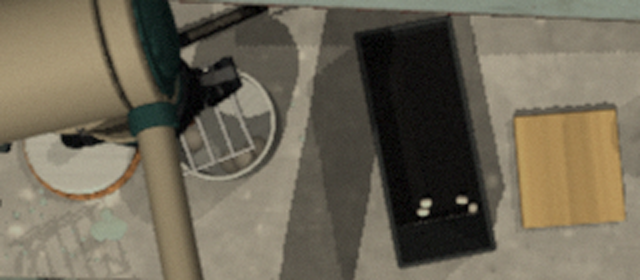

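The trough holds only the four nibs, and the balls are in the tub. Taking the scoop to the board.

Run:
```python
from h import *
goto([454.6,-173.4,230],q_down(.07))
```

```text
t 26.6 row [  40.4 -171.6  326.2] [16.9 -0.5  0.2] norm 371.0 16.9
```

```bash
python3 -m creep '[[0,-20,40,2,0,0],[5,-50,90,5,0,0],[10,-75,145,8,0,0],[18,-105,200,11,0,0],[25,-135,255,14,-0.5,0],[33,-160,300,17,-0.5,0],[40,-171.6,326,17,-0.5,0],[40,-171.6,326,17,-0.5,0],[40,-171.6,326,17,-0.5,0],[40,-171.6,326,17,-0.5,0],[40,-171.6,326,17,-0.5,0]]'
python3 - <<'E'
from h import *
goto([454.6,-173.4,130],q_down(.07)); snap('wrist','w18.png')
snap('top','t18.png');crop('t18.png','c18.png',130,180,320,140,2)
E
```

```text
time: 27.98
eef_pos: [454.7, -172.4, 230.7]
tcp_rot: [0.481, 0.518, -0.484, 0.517]
contact_force: [0.4, -0.2, -1.7]
width: 15.2
t 27.98 row [100.7   0.2   0.9] [-0.   0.1  0.2] norm 101.0 0.2
```

View pics/w18.png

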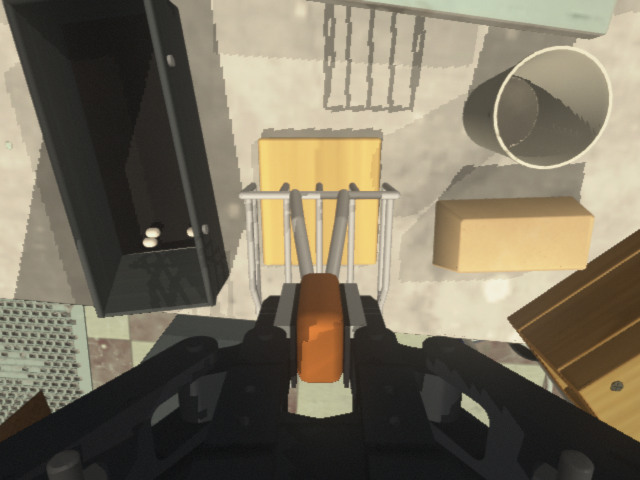

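View pics/c18.png

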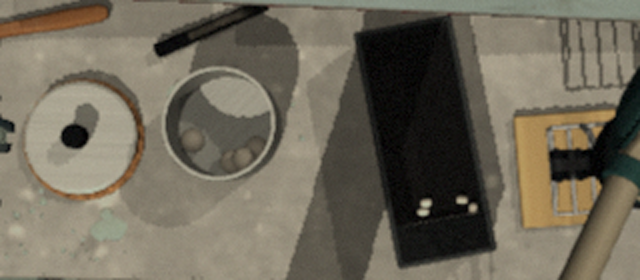

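The tub holds four balls. The scoop is aligned over the board. Lowering it.

```bash
python3 -m creep '[[40,0,0.9,0,0,0],[80,0,0.9,0,0,0],[110,0,0.9,0,0,0],[122,0,0.9,0,0,0],[125,0,0.9,0,0,0],[127,0,0.9,0,0,0],[128,0,0.9,0,0,0],[128,0,0.9,0,0,0]]'
python3 - <<'E'
from h import *
s=arm.get_state(); print(s['eef_pos'],s['contact_force'])
E
```

```text
time: 29.08
eef_pos: [454.7, -173.9, 103.1]
tcp_rot: [0.481, 0.517, -0.484, 0.517]
contact_force: [-0.2, 0.0, -1.9]
width: 15.3
[ 454.66169389 -173.90048765  103.12071618] [-0.24480287  0.02431889 -1.91077663]
```

```bash
python3 -m creep '[[0.5,0,0,0,0,0],[1,0,0,0,0,0],[1,0,0,0,0,0],[1,0,0,0,0,0]]'; python3 -m creep '[[0,0,0,0,0,0],[0,0,0,0,0,0],[0,0,0,0,0,0],[0,0,0,0,0,0]]' 1; python3 -m creep '[[-10,0,0,0,0,0],[-40,0,0,0,0,0],[-80,0,0,0,0,0],[-120,0,0,0,0,0],[-120,0,0,0,0,0],[-120,0,0,0,0,0]]' 1
python3 - <<'E'
from h import *
snap('wrist','w19.png')
goto([489.5,350,200],q_down(.3))
E
```

```text
time: 29.58
eef_pos: [454.7, -174.0, 102.2]
tcp_rot: [0.481, 0.517, -0.484, 0.517]
contact_force: [-0.2, 0.6, -0.9]
width: 15.2
time: 30.08
eef_pos: [454.7, -174.0, 102.2]
tcp_rot: [0.481, 0.517, -0.484, 0.517]
contact_force: [0.2, -0.1, 0.3]
width: 84.9
time: 30.82
eef_pos: [454.6, -173.5, 222.2]
tcp_rot: [0.481, 0.517, -0.484, 0.517]
contact_force: [0.1, 0.9, 0.8]
width: 85.4
t 30.88 row [  20.7   71.3 -519.7] [-13.2   0.    0.2] norm 525.0 13.2
```

View pics/w19.png

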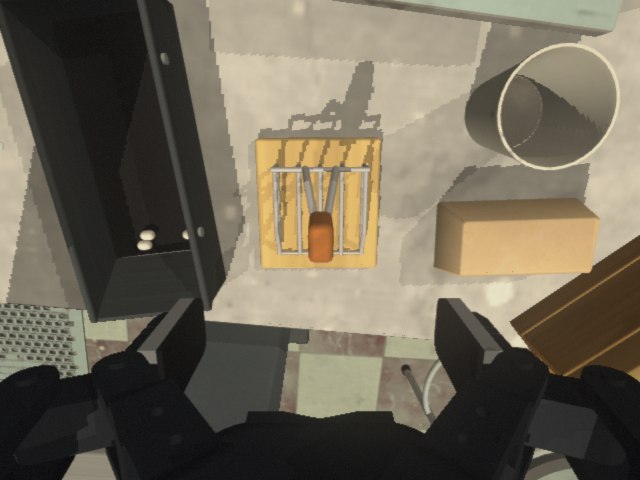

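The scoop stands upright in the middle of the board, with its grip at (321,237). Now I'll measure where the lid is.

Run:
```python
from h import *
im=snap('top','t19.png'); b=cv2.imread('pics/t19.png'); crop('t19.png','c19.png',130,180,320,140,2)
k=cv2.inRange(cv2.cvtColor(b,cv2.COLOR_BGR2HSV),(0,0,0),(180,255,60)); k[:215]=0;k[280:]=0;k[:,:145]=0;k[:,205:]=0
for c in cv2.findContours(k,0,2)[0]:
    if cv2.contourArea(c)>50: m=cv2.moments(c);u=(m['m10']/m['m00'],m['m01']/m['m00']);print(u,cv2.contourArea(c),ray('top',u,41))
```

```text
(167.0772727272727, 247.5681818181818) 110.0 [490.81195133 348.13196773  41.        ]
```

View pics/c19.png

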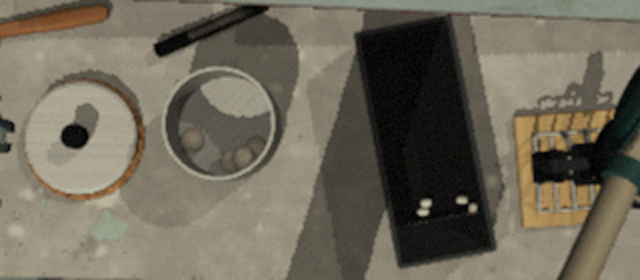

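```bash
python3 -m creep '[[0,12,-60,-2,0,0],[0,25,-130,-4,0,0],[0,35,-200,-6,0,0],[0,45,-280,-8,0,0],[0,55,-360,-10,0,0],[10,65,-440,-13,0,0],[21,71,-518,-13,0,0],[21,71,-518,-13,0,0],[21,71,-518,-13,0,0],[21,71,-518,-13,0,0],[21,71,-518,-13,0,0],[21,71,-518,-13,0,0]]' 1
python3 - <<'E'
from h import *
goto([490,348.5,200],q_down(.3)); snap('wrist','w20.png')
print(proj('wrist',[490,348.5,45]),proj('wrist',[500,190,75]))
b=cv2.imread('pics/w20.png');
E
```

```text
time: 32.42
eef_pos: [489.4, 346.7, 199.7]
tcp_rot: [0.42, 0.569, -0.423, 0.567]
contact_force: [-0.1, -0.6, 0.1]
width: 85.5
t 32.42 row [-0.3  1.1 -1.6] [-0.3  0.   0.3] norm 2.0 0.4
[316.5017568  219.64470523] [533.76304454 279.23205744]
```

View pics/w20.png

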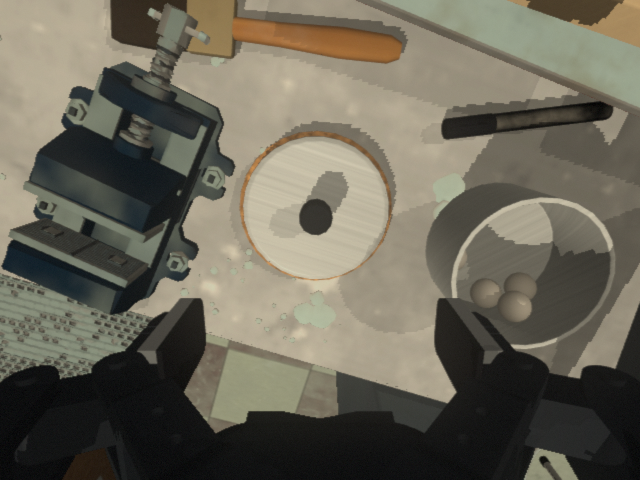

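Run:
```python
from h import *
crop('w20.png','c20.png',420,180,200,180,4)
from scipy.optimize import least_squares
for cam,f,box,px in [('wrist','w20.png',(425,185,215,170),(533,275)),('top','t19.png',(205,205,70,75),(240,242))]:
    g=cv2.imread('pics/'+f); x,y,w,h=box
    v=g.min(2); 
    # radial search outward->inward for bright rim
    c=np.array(px,float); P=[]
    for a in np.linspace(0,2*np.pi,120,endpoint=False):
        rs=np.arange(15,110,0.25); pts=c+rs[:,None]*[np.cos(a),np.sin(a)]
        W=np.array([ray(cam,p,75)[:2] for p in pts[::2]]); d=np.hypot(*(W-[500,190]).T)
        sel=(d>48)&(d<66); q=pts[::2][sel]
        vals=[v[int(round(b)),int(round(a_))] if 0<=round(b)<480 and 0<=round(a_)<640 else 0 for a_,b in q]
        if len(vals) and max(vals)>150: 
            i=np.where(np.array(vals)>0.9*max(vals))[0].mean(); P.append(W[sel][int(round(i))])
    P=np.array(P); s=least_squares(lambda t:np.hypot(P[:,0]-t[0],P[:,1]-t[1])-t[2],[500,190,56],loss='soft_l1'); print(cam,len(P),s.x,np.abs(s.fun).mean())
```

```text
Traceback (most recent call last):
  File "h.py", line 10, in ray
    s=arm.get_state(); T=np.eye(4); T[:3,:3]=R.from_quat(s['tcp_rot']).as_matrix(); T[:3,3]=s['eef_pos']; P=T@c['T_tool_cam']
ValueError: time passes only in moves, steps and waits
```

View pics/c20.png

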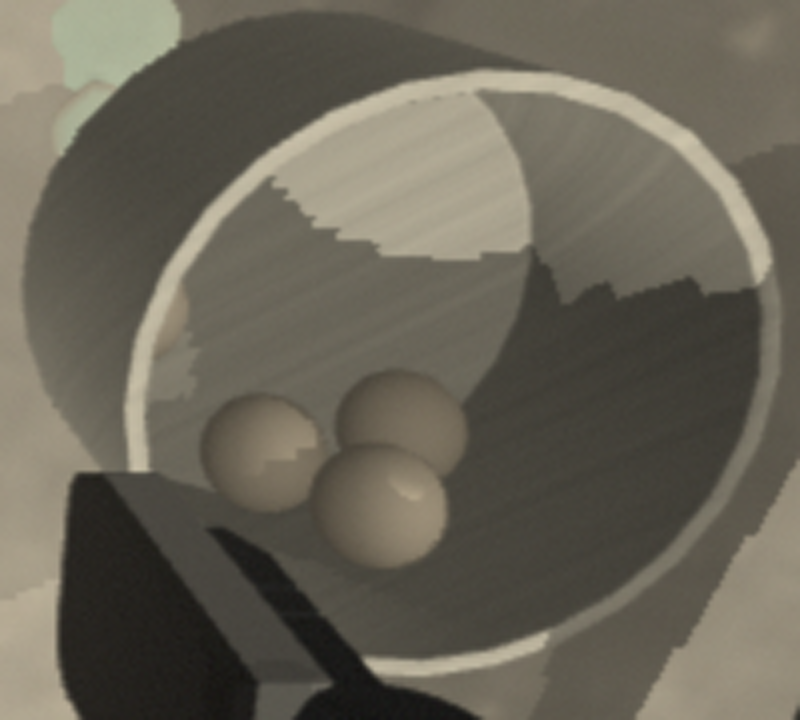

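Run:
```python
from h import *
from scipy.optimize import least_squares
pts=[(126,420),(185,235),(275,150),(470,72),(640,105),(740,180),(772,250),(780,330),(690,545),(545,655),(420,677)]
P=np.array([ray('wrist',(420+a/4,180+b/4),75)[:2] for a,b in pts])
s=least_squares(lambda t:np.hypot(P[:,0]-t[0],P[:,1]-t[1])-t[2],[500,190,58]); print(s.x,s.fun.round(1))
g=cv2.imread('pics/t19.png'); 
crop('t19.png','c21.png',200,205,80,75,8)
```

```text
[500.54397819 191.12252473  57.66121553] [-0.3  0.4 -0.3  0.2 -0.4  0.7  0.3 -0.4 -0.8  1.  -0.2]
```

View pics/c21.png

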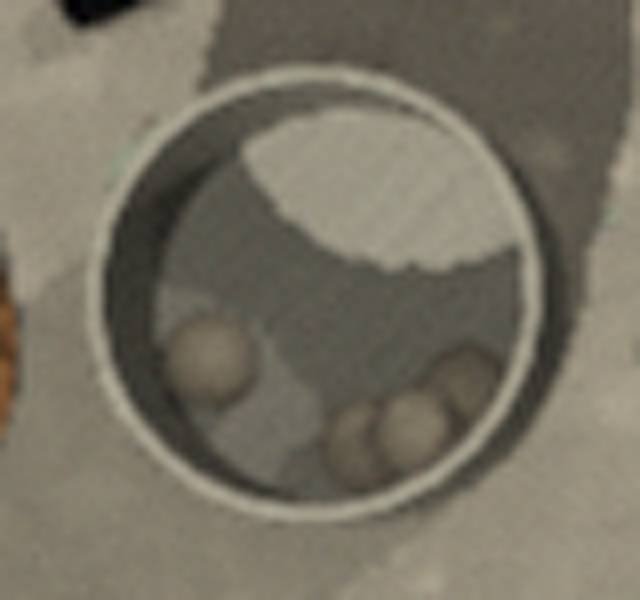

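The rim fit gives a tub centre of (500.5, 191.1) and an outer radius of 57.7 mm, which agrees with before. The four balls are inside. Descending onto the knob.

```bash
python3 -m creep '[[0,1,-1.5,0,0,0],[50,1,-1.5,0,0,0],[100,1,-1.5,0,0,0],[140,1,-1.5,0,0,0],[155,1,-1.5,0,0,0],[155,1,-1.5,0,0,0],[155,1,-1.5,0,0,0]]' 1
python3 - <<'E'
from h import *
goto([490.3,348.5,33],q_down(.3)); snap('wrist','w21.png')
E
```

```text
time: 33.35
eef_pos: [490.8, 349.0, 46.7]
tcp_rot: [0.421, 0.568, -0.422, 0.567]
contact_force: [0.2, 0.4, 1.0]
width: 85.4
t 33.35 row [13.7 -0.6  0.4] [-0.4 -0.   0. ] norm 14.0 0.4
```

View pics/w21.png

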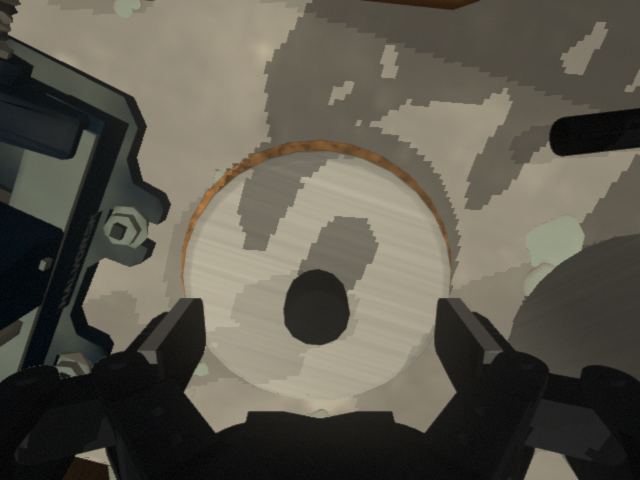

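The knob is centred at (317,306). Gripping and lifting.

```bash
python3 -m creep '[[8,0,0,0,0,0],[14,0,0,0,0,0],[14,0,0,0,0,0],[14,0,0,0,0,0]]' 1; python3 -m creep '[[0,0,0,0,0,0],[0,0,0,0,0,0],[0,0,0,0,0,0],[0,0,0,0,0,0],[0,0,0,0,0,0],[0,0,0,0,0,0],[0,0,0,0,0,0]]' 0;  python3 -m creep '[[-20,0,0,0,0,0],[-60,0,0,0,0,0],[-100,0,0,0,0,0],[-105,0,0,0,0,0],[-105,0,0,0,0,0],[-105,0,0,0,0,0]]'
python3 - <<'E'
from h import *
goto([500.3,190.6,138],q_down(.3)); snap('wrist','w22.png')
E
```

```text
time: 33.9
eef_pos: [490.7, 349.1, 32.7]
tcp_rot: [0.421, 0.568, -0.421, 0.567]
contact_force: [0.3, 0.6, 0.1]
width: 85.3
time: 34.78
eef_pos: [491.0, 349.3, 33.1]
tcp_rot: [0.422, 0.568, -0.421, 0.568]
contact_force: [-0.4, 0.1, 6.0]
width: 23.8
time: 35.52
eef_pos: [489.7, 348.4, 135.9]
tcp_rot: [0.42, 0.569, -0.423, 0.567]
contact_force: [0.2, 0.4, -1.7]
width: 23.7
t 35.52 row [ -2.  -35.6 154.1] [-0.4 -0.   0.2] norm 158.0 0.4
```

View pics/w22.png

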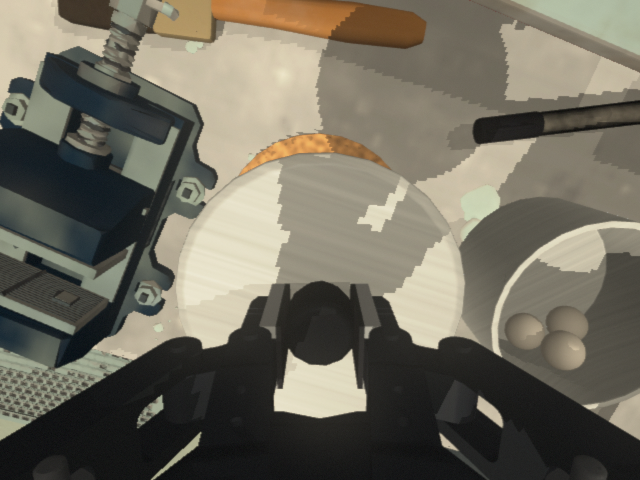

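```bash
python3 -m creep '[[-2,-9,40,0,0,0],[-2,-18,80,0,0,0],[-2,-28,120,0,0,0],[-2,-35.8,154.4,0,0,0],[-2,-35.8,154.4,0,0,0],[-2,-35.8,154.4,0,0,0],[-2,-35.8,154.4,0,0,0],[-2,-35.8,154.4,0,0,0]]'
python3 - <<'E'
from h import *
goto([500.1,190.2,110],q_down(.3))
E
```

```text
time: 36.58
eef_pos: [500.2, 191.2, 137.9]
tcp_rot: [0.42, 0.569, -0.422, 0.567]
contact_force: [-0.1, -0.1, -1.4]
width: 23.8
t 36.58 row [27.9 -0.3  1. ] [-0.3 -0.   0.2] norm 28.0 0.4
```

```bash
python3 -m creep '[[10,-0.3,1,0,0,0],[22,-0.3,1,0,0,0],[28,-0.3,1,0,0,0],[32,-0.3,1,0,0,0],[36,-0.3,1,0,0,0],[39,-0.3,1,0,0,0],[41,-0.3,1,0,0,0],[42,-0.3,1,0,0,0],[42,-0.3,1,0,0,0]]'
python3 - <<'E'
from h import *
goto([500.1,190.2,96],q_down(.3)); snap('wrist','w23.png')
E
```

```text
time: 37.7
eef_pos: [500.1, 190.1, 97.1]
tcp_rot: [0.42, 0.569, -0.422, 0.567]
contact_force: [-1.4, -0.4, 5.7]
width: 23.5
t 37.7 row [ 1.1  0.  -0.1] [-0.3 -0.   0.2] norm 1.0 0.3
```

View pics/w23.png

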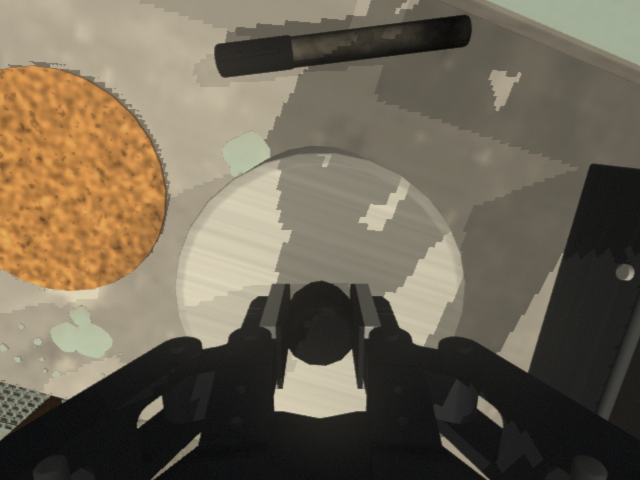

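Contact came at TCP z 97.1, which is the expected seated height (33.1 on the mat plus 64). Releasing and backing off.

```bash
python3 -m creep '[[0,0,0,0,0,0],[0,0,0,0,0,0],[0,0,0,0,0,0],[0,0,0,0,0,0]]' 1; python3 -m creep '[[-10,0,0,0,0,0],[-40,0,0,0,0,0],[-80,0,0,0,0,0],[-120,0,0,0,0,0],[-120,0,40,0,0,0],[-120,0,80,0,0,0],[-120,0,80,0,0,0],[-120,0,80,0,0,0],[-120,0,80,0,0,0]]' 1
python3 - <<'E'
from h import *
snap('wrist','w24.png'); snap('top','t24.png'); snap('scene','s24.png'); crop('s24.png','d24.png',180,200,250,150,3)
print(proj('wrist',[500,190,97]), proj('wrist',[500,190,81]))
E
```

```text
time: 38.25
eef_pos: [500.1, 190.1, 97.0]
tcp_rot: [0.42, 0.569, -0.422, 0.567]
contact_force: [0.1, -0.3, -0.2]
width: 85.3
time: 39.38
eef_pos: [523.4, 114.5, 217.1]
tcp_rot: [0.42, 0.569, -0.422, 0.567]
contact_force: [0.0, -0.1, -0.5]
width: 85.4
[200.86351235 233.83603123] [207.48774365 227.80936284]
```

View pics/w24.png

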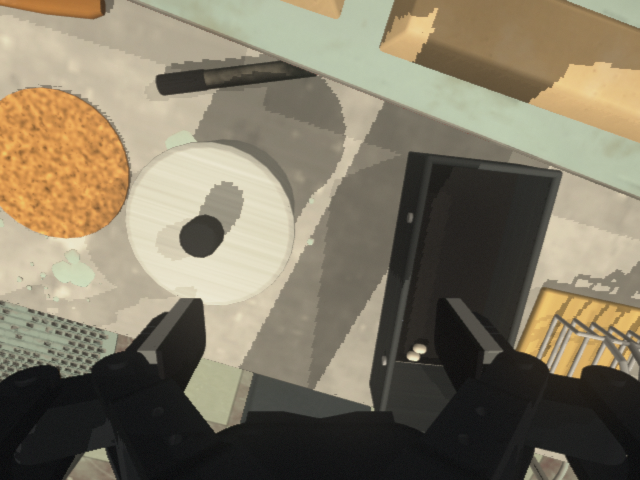

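View pics/t24.png

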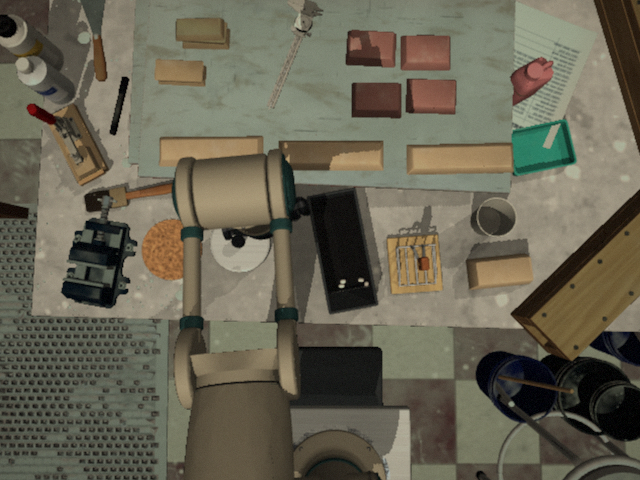

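View pics/d24.png

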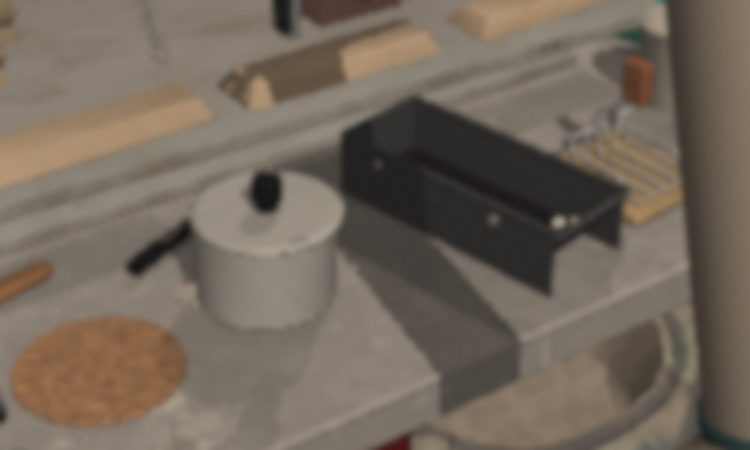

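The lid is seated level with its knob at (201,236), against about (201,234) predicted. The four nibs are in the trough and the scoop is upright on the board. I'll back away a bit further, look once more in case of a knock, then hand in.

```bash
python3 -m creep '[[-20,0,60,0,0,0],[-30,0,120,0,0,0],[-30,0,150,0,0,0],[-30,0,150,0,0,0],[-30,0,150,0,0,0],[-30,0,150,0,0,0],[-30,0,150,0,0,0],[-30,0,150,0,0,0],[-30,0,150,0,0,0],[-30,0,150,0,0,0],[-30,0,150,0,0,0],[-30,0,150,0,0,0]]' 1; python3 -m creep '[[0,0,0,0,0,0],[0,0,0,0,0,0],[0,0,0,0,0,0],[0,0,0,0,0,0],[0,0,0,0,0,0],[0,0,0,0,0,0],[0,0,0,0,0,0],[0,0,0,0,0,0],[0,0,0,0,0,0],[0,0,0,0,0,0],[0,0,0,0,0,0],[0,0,0,0,0,0]]'
python3 - <<'E'
from h import *
snap('top','t25.png'); crop('t25.png','c25.png',130,180,320,140,2)
b=cv2.imread('pics/t25.png'); hsv=cv2.cvtColor(b,cv2.COLOR_BGR2HSV)
k=cv2.inRange(hsv,(0,0,0),(180,255,60))[228:254,225:252]; ys,xs=np.nonzero(k); u=(xs.mean()+225,ys.mean()+228); print('knob',u,len(xs),ray('top',u,105))
E
```

```text
time: 41.02
eef_pos: [567.4, -29.1, 246.9]
tcp_rot: [0.42, 0.569, -0.422, 0.567]
contact_force: [0.2, 0.0, -0.7]
width: 85.4
time: 42.52
eef_pos: [567.4, -29.1, 246.9]
tcp_rot: [0.42, 0.569, -0.422, 0.567]
contact_force: [0.3, -0.2, 0.4]
width: 85.3
knob (np.float64(237.96296296296296), np.float64(240.77037037037036)) 135 [500.26992606 188.72737145 105.        ]
```

View pics/c25.png

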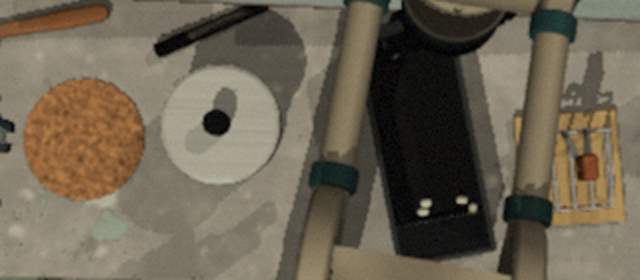

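The knob is at (500.3, 188.7), within 2 mm of where it started. Handing in.

Run:
```python
from workcell import arm
print(arm.close_job())
```

```text
the job is handed in; nothing more can be done
None
```

The job is done and handed in at about 42.5 s of the 208 s allowed; the hand-in gives no verdict.

**What I did:** I laid the lid on the cork mat, then scooped all four balls present in one pass along the trough and up its sloping end. I tipped them into the tub, stood the scoop back on its board and put the lid back on the tub.

**Last checks:**
- **Lid:** it looked level in the last side view. The knob measured (500.3, 188.7) mm, 1.7 mm from its reading before the lid was first lifted and about 2.4 mm from the tub centre I fitted from the wrist view. It met the tub at the expected seated height.
- **Balls and nibs:** the four balls were seen in the tub just before closing. All four nibs were seen in the trough in the final view.
- **Scoop:** it stood upright on its board, released within about 1 mm of the centre I measured.
- **Bystanders:** the marker looked unmoved in the last view. The cup was out of that frame but looked unmoved in the top view a few seconds before.
- **Lid knock:** I saw no sign that the lid was knocked aside.

No check failed. The two tub-centre readings, from the top and wrist cameras, differed by about 1 mm.

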